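# Snap the vent cover into a cabinet panel

### The arm

A 6-joint arm with a two-finger parallel gripper is mounted at the origin on the work surface. World frame = base frame: x ahead of the robot, y to its left, z up, the work surface at z = 0. Lengths are in mm, angles in degrees, forces in N, time in s.
With the tool pointing down it reaches from about 375 to 900 mm from the base axis. Payload 3.1 kg.
Tool frame: the origin (TCP) lies at the very end of the fingers, on their centre line; the grasp point (between the pads) lies 19 mm behind it; z points along the fingers, y is the direction in which the jaws open and shut (so a half turn about z gives the same grasp; the last joint's range is limited). The gripper opens to 87 mm and grips with 3 to 60 N. Pads are 19 mm wide; open, the fingers measure 117 mm over their backs; the gripper's body (75 mm by 190 mm) begins 51 mm behind the grasp point.
Start: joints at [-75.659, 30.224, 82.088, -0, 67.689, -10.227], TCP at [259.881, -568.382, 222.548] pointing down, gripper open.
Joint ranges: [-176.69, 176.69], [-43.24, 126.21], [12.49, 139.97], [-82, 262], [0, 151.66], [-163.58, 163.58]. Speed limits (degrees/s): [159.86, 159.86, 180, 180, 180, 180].

### API

Orientations are given as [roll, pitch, yaw] about the fixed x, y, z axes, in that order (R = Rz(yaw) Ry(pitch) Rx(roll)).
In Python, from workcell import manip, eyes, workorder gives the robot as it stands.
- The arm moves only by the tool apply_moves, never from a script. Its argument "steps" is one flat list of numbers, 7 for each row, row after row: the opening, from 0 (shut) to 1 (fully open), then the shift along the tool's x, y, z in cm, then the turn, a rotation vector about the tool's x, y, z in degrees. In form: [jaw, x, y, z, rx, ry, rz, jaw, x, y, z, rx, ry, rz, ...]. A call has exactly 10 rows; each row is the pose to reach, as a shift and turn from the pose measured when the call began, along the tool's axes at that moment; what a row does not reach only later rows make up. A row lasts 1/10 s, in which the tool goes at most 50 mm and 8.59 degrees, less where a joint would pass 70% of its speed; a pose out of reach is approached as far as the arm can. A call with a gripper value outside its range is refused whole. The fingers move at their own pace and stop on an object; the grip force is fixed at half the most. Time passes only in rows, so rows that repeat a pose let the fingers close, or fill a call up. It gives the time, the measured TCP pose, the force and the opening at its end, in the units of the state.
- manip.state(): the state, without advancing time (a new reading comes with each control period).
- eyes.get_image(name): name is "scene" or "top" or "wrist"; returns a dict with "color" (400x640x3 uint8, red, green, blue), "z_map" (400x640 float32, mm along the optical axis (not along the pixel's ray), 0 where there is no reading), "K" (3x3 intrinsics, pixels), "R" (3x3) and "t" (3): a world point X has camera coordinates R X + t. Camera axes: x right, y down, z forward; pixel columns grow to the right and rows downward; lengths in mm; the calibration is good to about 2 mm. A picture is of the moment at which its call begins.
- workorder.job_done(): hands the job in, once; it reports no verdict.
The state is a dict: "t": time; "joints": joint angles; "qd": joint speeds; "tau": joint torques, N m; "ee_pos": TCP position; "eef_rot": TCP orientation; "ft_force": force on the tool from outside, world axes, zero at the start; "ft_torque": the same for the moment, N m; "width": finger opening in mm.
Only numpy, scipy, OpenCV 4.12 (cv2) and the standard library are available. Lean on these libraries where they do the work, as an engineer would, in place of code of your own. Each camera call takes 0.05 s, during which the arm holds its last target.

### The job

Fit the oblong aluminium vent cover to the clamped cabinet panel: set it in the mouth of the cut-out and let go, then take the wooden-handled steel pusher from its sloping rest and press the cover straight down with it until it snaps fully home, flange flat on the panel. Never push the cover in with the gripper itself. Put the pusher back in its sloping rest as you found it, and leave everything else where it is.

Things in the scene. Friction and masses are not known exactly. Their poses are not given: they have to be found in the camera images.
- cover: Oblong louvred aluminium vent cover, 90 g, lying face up on a 6 mm cork board. Origin: centre of its underside; x along its length, y across, z up; a half turn about z is the same. Flange 112 (x) x 56 (y) x 10 mm, 20 to 30 mm above the origin; below it a plug 92 x 40 x 20 mm with a groove in each end above a 4 mm lip. Grip it across y by the flange edges, which overhang the plug by 8 mm.
- recess (a point): Centre of the mouth of the oblong cut-out in the panel, at its top face. x along the cut-out's length, y across, z up. Cut-out 95 (x) x 43 (y) mm, 32 mm deep: 1.5 mm of play each side of the plug. Its top edge is bevelled, 3 mm wide and deep all round.
- catch_a (a joint): Sprung roller catch in the -x end of the cut-out, m: 0 out, grows as it is pushed back, to 0.0065. The two catches hold the let-go cover up with its plug about 4 to 6 mm in and its flange about 15 mm off the panel. Some 8 to 18 N straight down at its middle takes it past them, often one end a little before the other; it goes down 15 mm in all, until the flange lies on the panel, and the catches hold it.
- catch_b (a joint): The same catch in the +x end of the cut-out.
- panel: Fixed light-wood cabinet panel, 240 (x) x 170 (y) x 36 mm, flat on the bench, cut-out in its middle. Origin: centre of its underside; x along its length. Beyond each end of the cut-out a steel clamp stands on it, 78 to 134 mm from the middle along x, within 18 mm of the x axis, up to 80 mm above the bench (a bolt to 108 mm).
- pusher: Hand pusher, 360 g: a flat steel foot 44 (x) x 64 (y) x 16 mm with a square wooden handle 22 x 22 mm rising from its middle to 130 mm above the underside. Origin: centre of the foot's underside; z along the handle, away from the foot. It starts leaning in its rest, handle 35 degrees from vertical, its upper 75 mm free to grip across y.
- seat (a point): The pusher's place in its rest: where its origin lies and how its axes point when put back; 50 mm above the bench. z is the handle's direction, 35 degrees from vertical, leaning toward the rest's -x (roughly toward the robot); y is level.
- tool_rest: Fixed sloping plywood rest, base 150 (x) x 120 (y) x 10 mm. Origin: centre of its underside. The pusher's foot stands on a ledge sloping 35 degrees, between two cheeks 19 mm high (3.5 mm of play each side in y), and leans on a back on its -x side, 85 mm wide, that reaches 30 mm up along the handle; above that, along the handle, it is open.
- parts_board: Fixed cork board, 180 (x) x 250 (y) x 6 mm, on which the two covers lie, about 145 mm apart. Origin: centre of its underside.
- square_cover: Bystander: smaller square louvred aluminium cover, 66 x 66 x 30 mm, on the same cork board as the oblong cover. Origin: centre of its underside.
- samples: Bystander: stack of plywood samples, about 62 x 78 x 28 mm. Origin: centre of its underside.
- round_cap: Bystander: grey round cap, 72 mm across, 26 mm high. Origin: centre of its underside.
- screw_jar: Bystander: jar, 66 mm across, 85 mm high. Origin: centre of its underside.
- tape_roll: Bystander: roll of tape lying flat, 100 mm across, 25 mm high. Origin: centre of its underside.

How it is judged:
By the outcome, as a careful person would: the job done as asked, in the order asked, and still so for the second after the job is handed in, with the robot touching nothing.
It also fails if it takes over 66 s, if anything falls off the work surface, if the arm or the gripper's body presses on something with over 40 N, if the wrist force passes 120 N, or if a joint passes its speed limit or range.

## Working session

There is one attempt and no reset: what is moved stays moved. The work goes in short steps, Python scripts to look and compute and a tool call to move; the robot and the scene stay as the last step left them, time stands still between calls to the robot, and variables do not carry over. Pictures are saved under pics/ and viewed, and the job is handed in when it is done.

Besides the shell and the picture viewer there is one more tool, called after ">>>" in YAML: its name, and indented under it one key for each argument. apply_moves: Moves the arm, as the interface text tells. Its arguments: {"type":"object","properties":{"steps":{"type":"array"}},"required":["steps"]}

```bash
mkdir -p pics; ls; python3 - <<'E'
from workcell import manip, eyes, workorder
import cv2, numpy as np, pickle
s=manip.state(); print(s)
d={}
for n in ["scene","top","wrist"]:
    im=eyes.get_image(n); d[n]=im
    cv2.imwrite(f"pics/a_{n}.png",im["color"][:,:,::-1])
    print(n,im["K"].round(1).tolist(),im["R"].round(3).tolist(),im["t"].round(1).tolist())
pickle.dump(d,open("a.pkl","wb"))
E
```

```text
pics
{'t': 0.0, 'joints': array([-7.56610099e+01,  3.02785409e+01,  8.21560998e+01, -2.25776241e-03,
        6.76896743e+01, -1.02270350e+01]), 'qd': array([-0.01355632,  0.05622957,  0.08014801, -0.01534656, -0.07839826,
        0.02867384]), 'tau': array([-1.00592245e-04, -4.40035272e+01, -1.76595658e+01,  6.33235043e-02,
        5.81945095e-02, -1.64368016e-04]), 'ee_pos': array([ 259.67271572, -567.69482185,  221.57779145]), 'eef_rot': array([-1.79877290e+02, -2.00182800e-02,  2.45668629e+01]), 'ft_force': array([0.11363988, 0.33807868, 0.43186766]), 'ft_torque': array([ 0.05765689, -0.01571945, -0.02406166]), 'width': 87.00505011067034}
scene [[387.7, 0.0, 312.9], [0.0, 387.7, 197.7], [0.0, 0.0, 1.0]] [[0.131, 0.991, 0.007], [0.606, -0.074, -0.792], [-0.785, 0.108, -0.61]] [-61.2, -312.1, 1411.3]
top [[362.5, 0.0, 320.7], [0.0, 362.5, 203.9], [0.0, 0.0, 1.0]] [[-0.016, -1.0, 0.001], [-0.981, 0.016, -0.191], [0.191, -0.004, -0.982]] [-6.9, 562.1, 795.3]
wrist [[305.1, 0.0, 314.4], [0.0, 305.1, 196.4], [0.0, 0.0, 1.0]] [[0.416, -0.909, -0.001], [-0.877, -0.402, 0.264], [-0.24, -0.109, -0.965]] [-623.6, -31.6, 389.5]
```

View pics/a_scene.png

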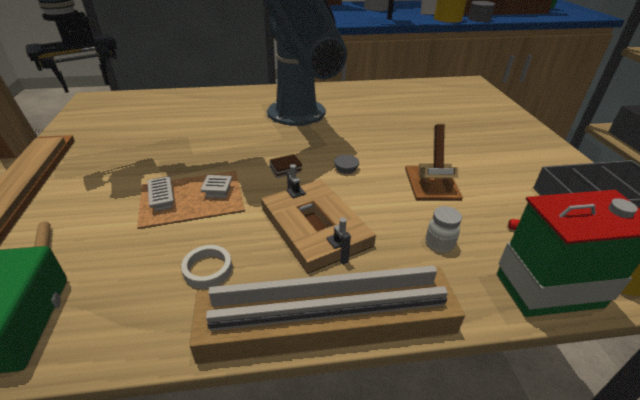

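View pics/a_top.png

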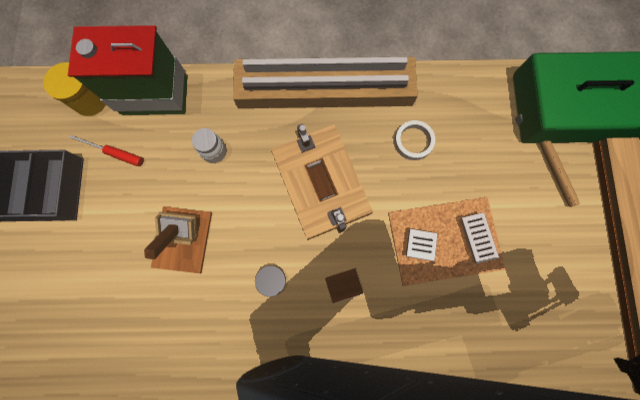

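View pics/a_wrist.png

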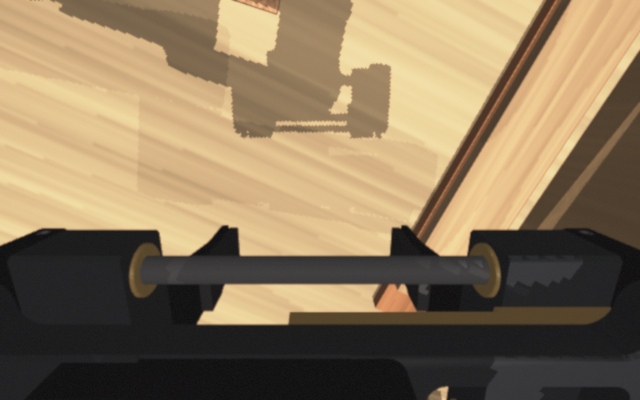

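The top view shows the oblong cover at (480,238), the panel cut-out at (321,180), the rest at (180,235). Next I measure them from the depth cloud.

```bash
cat > h.py <<'E'
import numpy as np, cv2
def cloud(im):
    z=im["z_map"]; K=im["K"]; R=np.array(im["R"]); t=np.array(im["t"])
    v,u=np.mgrid[0:z.shape[0],0:z.shape[1]]
    X=np.stack([(u-K[0,2])*z/K[0,0],(v-K[1,2])*z/K[1,1],z],-1)
    P=(X-t)@R
    P[z<=0]=np.nan
    return P
def proj(im,X):
    c=np.atleast_2d(X)@np.array(im["R"]).T+np.array(im["t"]); p=c@np.array(im["K"]).T
    return p[:,:2]/p[:,2:]
E
python3 - <<'E'
import pickle,numpy as np,cv2
from h import *
d=pickle.load(open("a.pkl","rb"))
for cam in ["top","scene"]:
    im=d[cam];P=cloud(im)
    for n,c in dict(cover=(480,238),sq=(422,245),panel=(321,180),rest=(180,235)).items() if cam=="top" else []:
        print(n,P[c[1],c[0]].round(0))
    def blob(zlo,zhi,xlo,xhi,ylo,yhi):
        m=(P[...,2]>zlo)&(P[...,2]<zhi)&(P[...,0]>xlo)&(P[...,0]<xhi)&(P[...,1]>ylo)&(P[...,1]<yhi)
        q=P[m]
        if len(q)<5: return None
        r=cv2.minAreaRect(q[:,:2].astype(np.float32)); return len(q),q[:,2].mean().round(1),np.round(r[0],1),np.round(r[1],1),round(r[2],2)
    x,y,_=cloud(d["top"])[238,480]; print(cam,"cover",blob(28,45,x-80,x+80,y-50,y+50))
    x,y,_=cloud(d["top"])[180,321]; print(cam,"panel",blob(30,42,x-200,x+200,y-140,y+140))
    print(cam,"cork",blob(3,9,300,760,-560,-100))
    q=P[(abs(P[...,0]-600)<300)&(abs(P[...,1])<500)]; print(np.histogram(q[:,2],bins=np.arange(-5,60,2.5)))
for n in ["top","scene"]:
    I=d[n]["color"][:,:,::-1]
    for nm,(u0,u1,v0,v1) in (dict(p=(255,385,110,250),r=(130,230,190,290),c=(385,510,190,290)) if n=="top" else dict(p=(250,380,150,270),r=(390,480,110,210),c=(130,250,160,230))).items():
        c=I[v0:v1,u0:u1]; cv2.imwrite(f"pics/z_{n}_{nm}.png",cv2.resize(c,None,fx=4.2,fy=4.2,interpolation=cv2.INTER_CUBIC))
E
```

```text
cover [ 478. -389.   37.]
sq [ 464. -252.   37.]
panel [634. -18.   1.]
rest [494. 310.  53.]
top cover (1162, np.float64(36.0), array([ 480.4, -389.1]), array([111.9,  56.7]), 13.05)
top panel (6017, np.float64(36.1), array([660.3, -18.4]), array([346.9, 278.9]), 0.14)
top cork (6377, np.float64(5.7), array([ 530.1, -329.9]), array([459.4, 459.8]), 89.98)
(array([ 3931, 29333, 28953,  5520,  3743,  2200,   855,   220,   207,
         220,   281,   752,  1195,   701,   329,  1896,  4549,  1452,
         316,   232,   159,   158,   260,  1120,  1537]), array([-5. , -2.5,  0. ,  2.5,  5. ,  7.5, 10. , 12.5, 15. , 17.5, 20. ,
       22.5, 25. , 27.5, 30. , 32.5, 35. , 37.5, 40. , 42.5, 45. , 47.5,
       50. , 52.5, 55. , 57.5]))
scene cover (662, np.float64(36.5), array([ 481.5, -390. ]), array([113.8,  56.1]), 13.02)
scene panel (4355, np.float64(36.4), array([627.9, -17. ]), array([267.4, 171.4]), 21.22)
scene cork (3603, np.float64(6.3), array([ 530.4, -329.2]), array([458.6, 458. ]), 0.09)
(array([  111, 12050, 27769,  2361,  2460,  1472,   827,   343,   313,
         315,   291,   500,   838,   538,   286,   543,  3809,  1067,
         219,   194,    88,   102,   104,   622,  1241]), array([-5. , -2.5,  0. ,  2.5,  5. ,  7.5, 10. , 12.5, 15. , 17.5, 20. ,
       22.5, 25. , 27.5, 30. , 32.5, 35. , 37.5, 40. , 42.5, 45. , 47.5,
       50. , 52.5, 55. , 57.5]))
```

View pics/z_top_p.png

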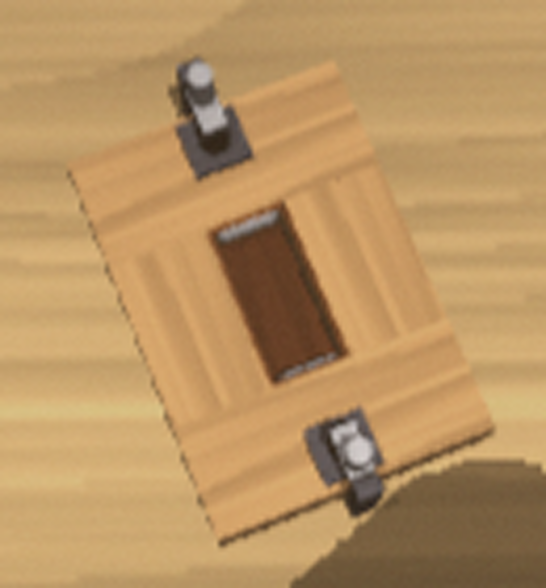

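View pics/z_top_r.png

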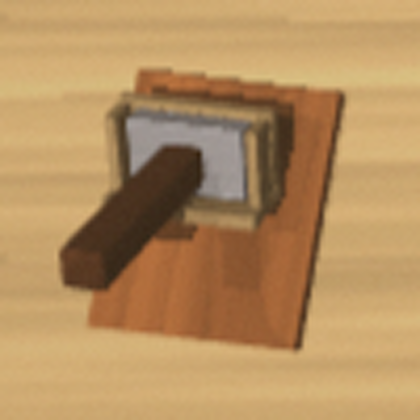

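View pics/z_scene_r.png

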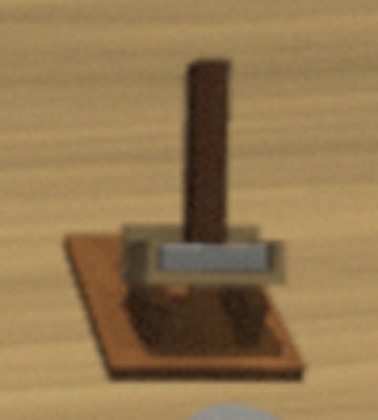

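View pics/z_scene_p.png

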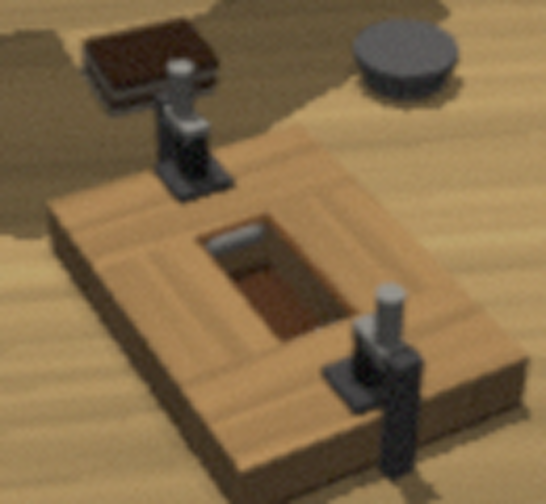

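```bash
cat > fit.py <<'E'
import pickle,numpy as np,cv2
from h import *
from scipy.optimize import least_squares
def comp(mask,seed):
    n,l=cv2.connectedComponents(mask.astype(np.uint8),connectivity=4)
    return l==l[seed[1],seed[0]]
def rect(q):
    r=cv2.minAreaRect(q[:,:2].astype(np.float32)); return np.round(r[0],1),np.round(r[1],1),round(r[2],2)
d=pickle.load(open("a.pkl","rb"))
for cam,seed,hseed in [("top",(300,170),(321,185)),("scene",(290,235),(318,220))]:
    im=d[cam];P=cloud(im)
    m=comp((abs(P[...,2]-36)<4),seed)
    q=P[m]; hull=cv2.convexHull(q[:,:2].astype(np.float32))
    print(cam,"panel",m.sum(),q[:,2].mean().round(2),rect(q))
    # hole pixels: component of not m inside, ray-intersect with z=36
    full=np.zeros(m.shape,np.uint8); cv2.fillPoly(full,[cv2.convexHull(np.argwhere(m)[:,::-1].astype(np.int32))],1)
    h=comp((full>0)&~m,hseed)
    v,u=np.nonzero(h)
    K=im["K"];R=np.array(im["R"]);t=np.array(im["t"])
    ray=np.stack([(u-K[0,2])/K[0,0],(v-K[1,2])/K[1,1],np.ones(len(u))],-1)@R; c=-R.T@t
    X=c+ray*((36-c[2])/ray[:,2])[:,None]
    print("hole",len(u),rect(X), X.mean(0).round(1))
E
python3 fit.py
```

```text
top panel 5581 36.05 (array([627.4, -16.7]), array([240.7, 170.1]), 21.23)
hole 661 (array([626.3, -16.2]), array([95.5, 44.7]), 22.13) [625.9 -16.7  36. ]
scene panel 4163 36.43 (array([632.9, -15.1]), array([256.4, 171.4]), 21.22)
hole 468 (array([629.2, -17.7]), array([93.5, 42.7]), 21.72) [632.  -17.2  36. ]
```

View pics/z_top_c.png

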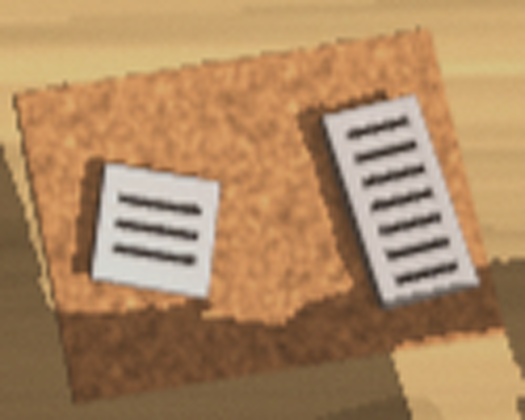

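```bash
cat >> h.py <<'E'
from scipy.spatial.transform import Rotation as Ro
from scipy.optimize import least_squares
def sdbox(p,c,h):
    q=np.abs(p-c)-h
    return np.linalg.norm(np.maximum(q,0),axis=1)+np.minimum(q.max(1),0)
def sdpusher(p): return np.minimum(sdbox(p,[0,0,8],[22,32,8]),sdbox(p,[0,0,73],[11,11,57]))
def seatR(yaw): return Ro.from_euler('z',yaw,degrees=True)*Ro.from_euler('y',-35,degrees=True)
def plan(s,pos,rot):
    "tool-frame shift cm and rotvec deg from state s to world pos (TCP), rot (Rotation)"
    R0=Ro.from_euler('xyz',s["eef_rot"],degrees=True)
    return R0.inv().apply(np.array(pos)-s["ee_pos"])/10, np.degrees((R0.inv()*rot).as_rotvec())
def down(yaw): return Ro.from_euler('xyz',[180,0,yaw],degrees=True)
E
cat > seat.py <<'E'
import pickle
from h import *
d=pickle.load(open("a.pkl","rb"))
for cams in (["top"],["scene"],["top","scene"]):
    pts=[]
    for cam in cams:
        im=d[cam];P=cloud(im);C=im["color"].astype(int)
        m=(abs(P[...,0]-480)<130)&(abs(P[...,1]-310)<100)
        g=C.max(2)-C.min(2)
        handle=m&(P[...,2]>75)
        foot=m&(P[...,2]>45)&(P[...,2]<80)&(g<25)
        b=m&(abs(P[...,2]-10)<3)
        q=P[b];r=cv2.minAreaRect(q[:,:2].astype(np.float32))
        print(cam,handle.sum(),foot.sum(),"base",np.round(r[0],1),np.round(r[1],1),round(r[2],2))
        pts+=[P[handle],P[foot]]
    p=np.concatenate(pts)
    f=lambda v: sdpusher(seatR(v[3]).inv().apply(p-v[:3]))
    for fz in (True,False):
        g=(lambda v:f([v[0],v[1],50,v[2]])) if fz else (lambda v:f([v[0],v[1],v[3],v[2]]))
        s=least_squares(g,[510,310,-9]+([] if fz else [50]),loss="soft_l1",f_scale=2)
        print(cams,s.x.round(1),np.median(abs(s.fun)).round(2) if False else np.median(abs(g(s.x))).round(2))
E
python3 seat.py
python3 - <<'E'
from workcell import manip
from h import *
s=manip.state()
print(plan(s,[480,-389,130],down(13)))
E
```

```text
top 560 356 base [490.4 323.9] [121.  149.7] 82.43
['top'] [519.5 321.3  -7.2] 0.67
['top'] [519.5 321.   -7.5  49.3] 0.59
scene 447 181 base [487.7 323.8] [122.  157.7] 82.75
['scene'] [518.8 321.   -6.5] 1.08
['scene'] [519.  321.   -6.5  49.8] 1.09
top 560 356 base [490.4 323.9] [121.  149.7] 82.43
scene 447 181 base [487.7 323.8] [122.  157.7] 82.75
['top', 'scene'] [519.2 321.2  -7. ] 0.81
['top', 'scene'] [519.4 321.   -7.1  49.3] 0.78
(array([27.46340826, -7.09337928,  9.20074887]), array([-9.36988994e-02, -8.39687566e-03,  1.15708466e+01]))
```

>>> apply_moves:
  steps: [1, 27.5, -7.1, 9.2, 0, 0, 11.6, 1, 27.5, -7.1, 9.2, 0, 0, 11.6, 1, 27.5, -7.1, 9.2, 0, 0, 11.6, 1, 27.5, -7.1, 9.2, 0, 0, 11.6, 1, 27.5, -7.1, 9.2, 0, 0, 11.6, 1, 27.5, -7.1, 9.2, 0, 0, 11.6, 1, 27.5, -7.1, 9.2, 0, 0, 11.6, 1, 27.5, -7.1, 9.2, 0, 0, 11.6, 1, 27.5, -7.1, 9.2, 0, 0, 11.6, 1, 27.5, -7.1, 9.2, 0, 0, 11.6]

```text
t: 1.15
ee_pos: [479.5, -390.3, 130.6]
eef_rot: [-180.0, -0.0, 12.9]
ft_force: [0.5, -0.6, 0.1]
width: 87.0
```

```bash
cat > look.py <<'E'
import sys,pickle
from workcell import manip, eyes
from h import *
def look(tag,cams):
    d={}
    for c in cams:
        d[c]=eyes.get_image(c); cv2.imwrite(f"pics/{tag}_{c}.png",d[c]["color"][:,:,::-1])
    pickle.dump(d,open(tag+".pkl","wb")); return d
E
python3 - <<'E'
from look import *
d=look("b",["wrist","top"]); s=manip.state(); print(s["ee_pos"],s["ft_force"])
P=cloud(d["wrist"])
m=(P[...,2]>30)&(P[...,2]<42)&(abs(P[...,0]-480)<70)&(abs(P[...,1]+389)<45)
q=P[m];print(q[:,2].mean(),cv2.minAreaRect(q[:,:2].astype(np.float32)))
print(plan(s,[480.4,-389.1,18],down(13.05)))
E
```

```text
[ 479.43884937 -390.25212346  130.56215456] [-0.49018966 -0.8231736   0.04878357]
35.38848954598388 ((479.64605712890625, -388.5106201171875), (110.19852447509766, 56.068565368652344), 12.947728157043457)
(array([ 0.11570859, -0.08331283, 11.2563124 ]), array([-0.03899939, -0.01839421, -0.2145763 ]))
```

View pics/b_wrist.png

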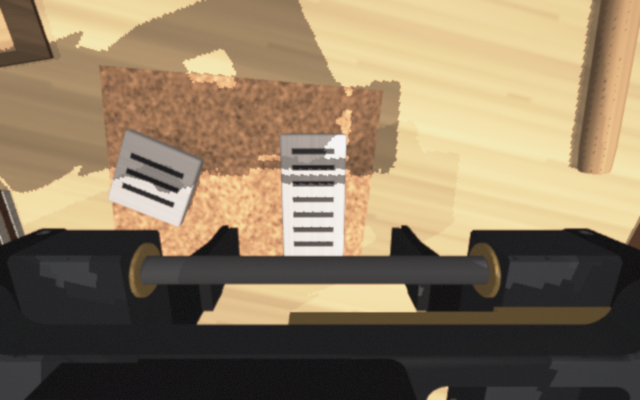

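View pics/b_top.png

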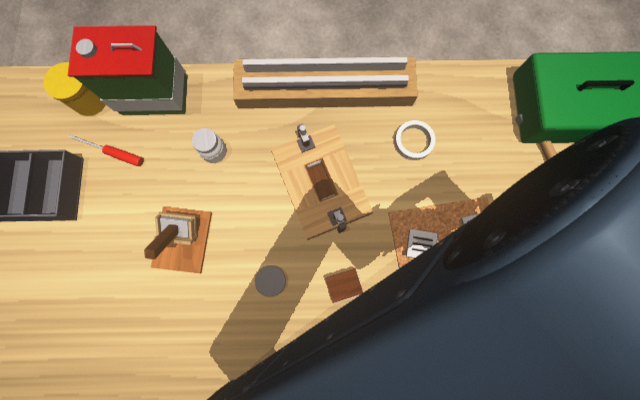

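The wrist view shows the cover (columns 282–345) centred between the fingers (225–405). Descend and grip.

>>> apply_moves:
  steps: [1, 0.1, -0.1, 3, 0, 0, 0, 1, 0.1, -0.1, 6, 0, 0, 0, 1, 0.1, -0.1, 9, 0, 0, 0, 1, 0.1, -0.1, 10.5, 0, 0, 0, 1, 0.1, -0.1, 11.2, 0, 0, 0, 1, 0.1, -0.1, 11.2, 0, 0, 0, 1, 0.1, -0.1, 11.2, 0, 0, 0, 0.5, 0.1, -0.1, 11.2, 0, 0, 0, 0, 0.1, -0.1, 11.2, 0, 0, 0, 0, 0.1, -0.1, 11.2, 0, 0, 0]

```text
t: 2.25
ee_pos: [480.6, -389.3, 19.4]
eef_rot: [180.0, -0.1, 12.8]
ft_force: [-0.2, -0.5, 0.5]
width: 70.7
```

>>> apply_moves:
  steps: [0, 0, 0, 0, 0, 0, 0, 0, 0, 0, 0, 0, 0, 0, 0, 0, 0, 0, 0, 0, 0, 0, 0, 0, 0, 0, 0, 0, 0, 0, 0, 0, 0, 0, 0, 0, 0, 0, -1, 0, 0, 0, 0, 0, 0, -3, 0, 0, 0, 0, 0, 0, -6, 0, 0, 0, 0, 0, 0, -9, 0, 0, 0, 0, 0, 0, -9, 0, 0, 0]

```text
t: 3.25
ee_pos: [482.6, -391.6, 113.8]
eef_rot: [179.5, -0.3, 12.8]
ft_force: [0.1, -0.5, -1.6]
width: 55.3
```

```bash
python3 - <<'E'
from look import *
s=manip.state(); print(s["ee_pos"],s["eef_rot"],s["joints"])
print(plan(s,[627.4,-16.7,150],down(21.2)))
E
```

```text
[ 482.57584248 -391.59198032  113.82509   ] [179.51090664  -0.29659354  12.84877244] [-4.93639425e+01  3.74489683e+01  8.83666112e+01  4.26977906e-02
  5.36134671e+01  2.77633926e+01]
(array([ 22.47499884, -33.29880476,  -3.78557855]), array([ 0.50984128, -0.26042236, -8.35242406]))
```

>>> apply_moves:
  steps: [0, 1, -1, -3.8, 0.5, -0.3, 0, 0, 4, -6, -3.8, 0.5, -0.3, -2, 0, 8, -12, -3.8, 0.5, -0.3, -4, 0, 11, -16.5, -3.8, 0.5, -0.3, -6, 0, 14, -21, -3.8, 0.5, -0.3, -8.4, 0, 17, -25.2, -3.8, 0.5, -0.3, -8.4, 0, 20, -29.6, -3.8, 0.5, -0.3, -8.4, 0, 22.5, -33.3, -3.8, 0.5, -0.3, -8.4, 0, 22.5, -33.3, -3.8, 0.5, -0.3, -8.4, 0, 22.5, -33.3, -3.8, 0.5, -0.3, -8.4]

```text
t: 4.25
ee_pos: [628.1, -11.3, 149.0]
eef_rot: [-179.9, 0.0, 21.6]
ft_force: [-0.5, -0.5, -1.5]
width: 55.5
```

```bash
python3 - <<'E'
from look import *
import time
d=look("c",["wrist","top","scene"]); s=manip.state(); print(s["ee_pos"],s["eef_rot"],s["ft_force"],s["width"])
for c in d:
    P=cloud(d[c])
    m=(P[...,2]>150)&(P[...,2]<190)&(np.hypot(P[...,0]-627,P[...,1]+17)<75)
    print(c,m.sum(), np.nanmedian(P[m],axis=0))
E
```

```text
[626.75532682 -16.65756684 149.17104168] [-1.79971974e+02  1.61283294e-01  2.12909879e+01] [ 0.19280567 -0.61585097 -0.92453401] 55.438963084320996
wrist 15791 [648.4000473   -4.03993445 164.65648157]
top 0 [nan nan nan]
scene 986 [643.28016087 -13.09381868 165.72644465]
  return np.nanmean(a, axis, out=out, keepdims=keepdims)
```

View pics/c_wrist.png

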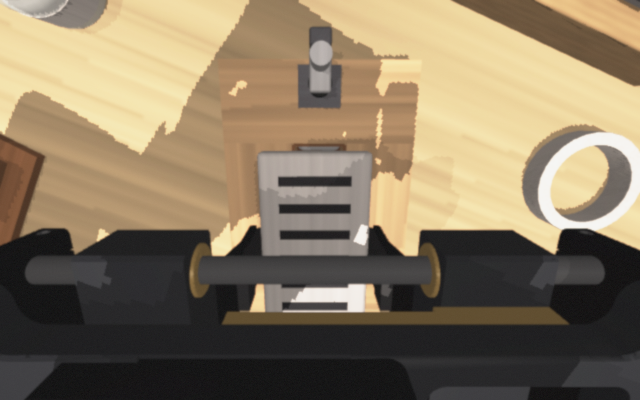

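View pics/c_scene.png

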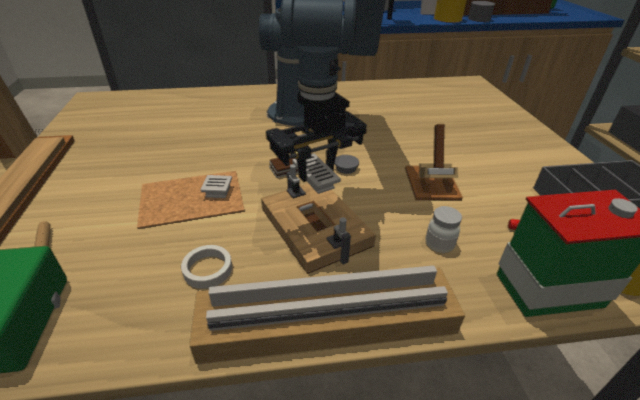

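```bash
python3 - <<'E'
import pickle
from h import *
d=pickle.load(open("c.pkl","rb"))
c=np.array([627.4,-16.7,0]); Rp=Ro.from_euler('z',21.23,degrees=True)
for cam in ("wrist","scene"):
    im=d[cam];P=cloud(im);L=Rp.inv().apply((P-c).reshape(-1,3)).reshape(P.shape)
    C=im["color"].astype(int); g=C.max(2)-C.min(2)
    m=(abs(L[...,2]-166)<7)&(abs(L[...,0])<75)&(abs(L[...,1])<40)
    if cam=="wrist": m[228:]=False
    q=L[m]
    print(cam,m.sum(),"z plane",np.linalg.lstsq(np.c_[q[:,:2],np.ones(len(q))],q[:,2],rcond=None)[0].round(4))
    print(" x",np.percentile(q[:,0],[0,.5,1,99,99.5,100]).round(1)," y",np.percentile(q[:,1],[0,.5,1,50,99,99.5,100]).round(1))
    if cam=="wrist":
        for r in (160,175,190,205,220):
            w=np.nonzero(m[r])[0]; e=[w.min(),w.max()]; print(r,e,L[r,e[0]].round(1),L[r,e[1]].round(1))
        k=(abs(L[...,2]-36)<3)&(abs(L[...,0])<130)&(abs(L[...,1])<100)
        q=L[k];print("panel",np.percentile(q[:,1],[0,.5,99.5,100]).round(1),"x",np.percentile(q[:,0],[99,99.5,100]).round(1))
        for u in range(300,340,8): 
            col=[(v,*L[v,u].round(1)) for v in range(138,156,2)]; print(u,[(int(a),float(b),float(z)) for a,b,_,z in col])
E
```

```text
wrist 8505 z plane [-1.220000e-02  1.600000e-03  1.649707e+02]
 x [18.3 19.  19.2 56.9 57.  57.2]  y [-22.7 -22.  -21.7   5.5  32.6  32.9  33.7]
160 [np.int64(257), np.int64(371)] [ 52.8  33.5 162.4] [ 53.4 -21.8 163.5]
175 [np.int64(258), np.int64(371)] [ 45.4  33.4 162.1] [ 46.  -22.3 163.2]
190 [np.int64(259), np.int64(370)] [ 38.   33.  163.4] [ 38.4 -22.2 163.2]
205 [np.int64(260), np.int64(369)] [ 30.4  32.7 163.9] [ 31.1 -21.8 165. ]
220 [np.int64(260), np.int64(368)] [ 22.2  33.1 163.4] [ 22.8 -21.9 163.9]
panel [-83.7 -82.6  86.4  87.4] x [117.6 118.  118.8]
300 [(138, 53.5, 35.9), (140, 51.6, 33.9), (142, 49.9, 34.7), (144, 48.2, 35.2), (146, 46.1, 32.4), (148, 43.8, 28.1), (150, 39.1, 3.2), (152, 56.9, 163.0), (154, 56.1, 163.7)]
308 [(138, 53.5, 34.9), (140, 51.9, 36.5), (142, 50.1, 35.9), (144, 48.2, 34.5), (146, 46.2, 32.3), (148, 44.2, 30.7), (150, 42.1, 28.3), (152, 57.0, 162.8), (154, 56.1, 164.0)]
316 [(138, 53.6, 36.0), (140, 51.9, 35.6), (142, 50.1, 35.3), (144, 48.3, 35.7), (146, 46.2, 32.4), (148, 44.2, 30.1), (150, 42.2, 28.7), (152, 56.9, 162.3), (154, 56.2, 164.4)]
324 [(138, 53.6, 34.7), (140, 51.8, 34.6), (142, 50.1, 35.2), (144, 48.3, 35.0), (146, 46.3, 33.1), (148, 44.3, 30.4), (150, 42.2, 28.3), (152, 57.0, 162.8), (154, 56.2, 163.8)]
332 [(138, 53.7, 36.1), (140, 51.9, 35.1), (142, 50.1, 34.8), (144, 48.4, 35.0), (146, 46.3, 32.0), (148, 44.3, 30.3), (150, 42.3, 28.4), (152, 56.9, 161.8), (154, 56.2, 164.0)]
scene 803 z plane [-1.470000e-02  1.600000e-02  1.655339e+02]
 x [-57.3 -55.  -52.2  55.2  55.6  55.8]  y [-37.5 -37.3 -37.2   0.8  33.   34.2  37. ]
```

```bash
cat > meas.py <<'E'
from look import *
d=look("d",["wrist"]); s=manip.state(); print(s["ee_pos"],s["eef_rot"],s["ft_force"],s["width"])
c=np.array([627.4,-16.7,0]); Rp=Ro.from_euler('z',21.23,degrees=True)
im=d["wrist"];P=cloud(im);L=Rp.inv().apply((P-c).reshape(-1,3)).reshape(P.shape)
print("tcp in panel frame",Rp.inv().apply(s["ee_pos"]-c).round(2))
m=(abs(L[...,2]-166)<7)&(abs(L[...,0])<75)&(abs(L[...,1])<40); m[228:]=False
q=L[m];print(" x",np.percentile(q[:,0],[99,99.5,100]).round(1)," y",np.percentile(q[:,1],[0,.5,1,99,99.5,100]).round(1))
A=[];B=[]
for r in range(158,226):
    w=np.nonzero(m[r])[0]; A.append(L[r,w.min()]);B.append(L[r,w.max()])
for E_ in (np.array(A),np.array(B)): 
    p=np.polyfit(E_[:,0],E_[:,1],1);print("edge y at0",p[1].round(2),"yaw err",np.degrees(p[0]).round(2))
k=(abs(L[...,2]-36)<3)
v,u=np.nonzero(k)
lo=[];hi=[]
for r in range(70,220,3):
    z=L[r][k[r]]; z=z[abs(z[:,1])<100]
    if len(z)>5: lo.append(z[z[:,1].argmin()]);hi.append(z[z[:,1].argmax()])
for E_ in (np.array(lo),np.array(hi)): 
    print("panel edge y",np.median(E_[:,1]).round(2), np.degrees(np.polyfit(E_[:,0],E_[:,1],1)[0]).round(2), E_[:,0].min(),E_[:,0].max())
E
python3 meas.py
```

```text
[626.7634562  -17.39743864 149.3471241 ] [-1.79974765e+02  1.45696710e-01  2.12133157e+01] [0.14248258 0.33648637 0.38400094] 55.406476235978786
tcp in panel frame [ -0.85  -0.42 149.35]
 x [53.8 53.8 54. ]  y [-27.3 -26.7 -26.4  27.9  28.3  28.9]
edge y at0 28.35 yaw err -0.0
edge y at0 -26.95 yaw err 0.23
panel edge y -82.58 0.11 -23.91075811255405 106.60325302351919
panel edge y 86.48 0.09 -24.14532897993838 106.2897464530633
```

```bash
python3 - <<'E'
from look import *
s=manip.state(); print(plan(s,[627.25,-16.3,52],down(21.2)))
E
```

```text
(array([ 0.10982138, -0.08041509,  9.73450098]), array([-0.02521771,  0.14569964,  0.01328364]))
```

>>> apply_moves:
  steps: [0, 0.1, -0.1, 2.5, 0, 0.1, 0, 0, 0.1, -0.1, 5, 0, 0.1, 0, 0, 0.1, -0.1, 7, 0, 0.1, 0, 0, 0.1, -0.1, 8.5, 0, 0.1, 0, 0, 0.1, -0.1, 9.5, 0, 0.1, 0, 0, 0.1, -0.1, 9.7, 0, 0.1, 0, 0, 0.1, -0.1, 9.7, 0, 0.1, 0, 0, 0.1, -0.1, 9.7, 0, 0.1, 0, 0, 0.1, -0.1, 9.7, 0, 0.1, 0, 0, 0.1, -0.1, 9.7, 0, 0.1, 0]

```text
t: 5.45
ee_pos: [627.6, -16.1, 53.2]
eef_rot: [180.0, -0.0, 21.2]
ft_force: [0.1, 0.1, -0.5]
width: 55.3
```

```bash
python3 - <<'E'
from look import *
d=look("e",["scene","wrist"]);s=manip.state(); print(s["ee_pos"],s["eef_rot"],s["ft_force"]);print(plan(s,[627.25,-16.3,45],down(21.2)))
I=d["scene"]["color"][150:270,250:380,::-1];cv2.imwrite("pics/e_z.png",cv2.resize(I,None,fx=5,fy=5,interpolation=cv2.INTER_CUBIC))
E
```

```text
[627.40469249 -16.10451545  52.9104845 ] [ 1.79994552e+02 -1.82028870e-03  2.12243408e+01] [ 0.59724034  0.83690577 -0.92161831]
(array([-0.02152205,  0.01254708,  0.79104896]), array([ 0.00544772, -0.00182145,  0.02434069]))
```

View pics/e_z.png

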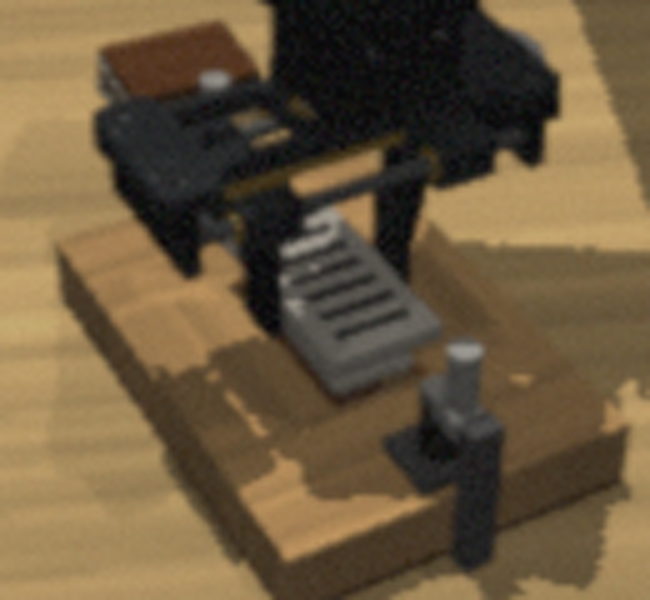

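The cover sits aligned just over the mouth (crop around (340,330)). Lower slowly.

>>> apply_moves:
  steps: [0, 0, 0, 0.2, 0, 0, 0, 0, 0, 0, 0.3, 0, 0, 0, 0, 0, 0, 0.4, 0, 0, 0, 0, 0, 0, 0.5, 0, 0, 0, 0, 0, 0, 0.6, 0, 0, 0, 0, 0, 0, 0.7, 0, 0, 0, 0, 0, 0, 0.75, 0, 0, 0, 0, 0, 0, 0.8, 0, 0, 0, 0, 0, 0, 0.8, 0, 0, 0, 0, 0, 0, 0.8, 0, 0, 0]

```text
t: 6.55
ee_pos: [627.5, -16.1, 45.2]
eef_rot: [180.0, -0.0, 21.2]
ft_force: [-0.5, -0.5, 2.3]
width: 55.6
```

```bash
python3 - <<'E'
from look import *
d=look("f",["scene","wrist"]);s=manip.state(); print(s["ee_pos"],s["eef_rot"],s["ft_force"],s["ft_torque"])
I=d["scene"]["color"][150:270,250:380,::-1];cv2.imwrite("pics/f_z.png",cv2.resize(I,None,fx=5,fy=5,interpolation=cv2.INTER_CUBIC))
E
```

```text
[627.49102943 -16.09078581  45.1927267 ] [ 1.79985855e+02 -1.58031642e-02  2.12253769e+01] [-0.26020291  0.26916272  1.61596074] [0.03304781 0.11950757 0.05422617]
```

View pics/f_z.png

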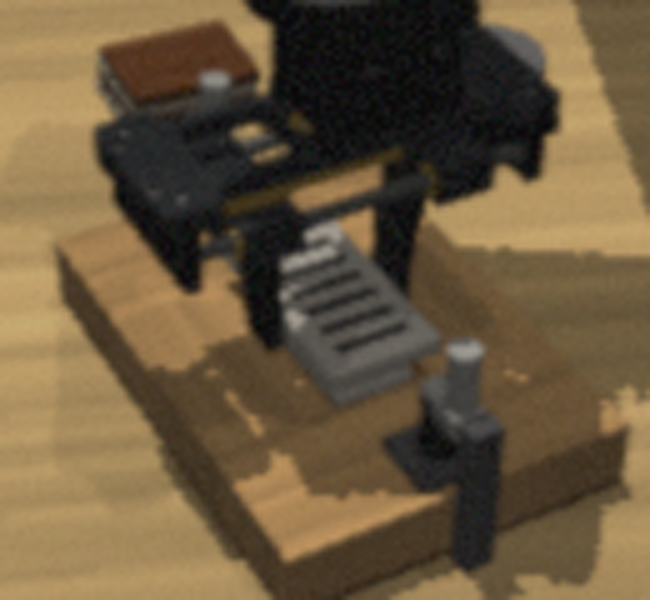

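The plug is in the mouth and the catches have begun to carry it. Release and rise.

>>> apply_moves:
  steps: [0.75, 0, 0, 0, 0, 0, 0, 0.8, 0, 0, 0, 0, 0, 0, 1, 0, 0, 0, 0, 0, 0, 1, 0, 0, 0, 0, 0, 0, 1, 0, 0, 0, 0, 0, 0, 1, 0, 0, -1, 0, 0, 0, 1, 0, 0, -3, 0, 0, 0, 1, 0, 0, -7, 0, 0, 0, 1, 0, 0, -12, 0, 0, 0, 1, 0, 0, -12, 0, 0, 0]

```text
t: 7.65
ee_pos: [632.8, -17.0, 173.4]
eef_rot: [179.5, -0.8, 21.2]
ft_force: [0.1, -0.9, -0.1]
width: 87.2
```

```bash
python3 - <<'E'
from look import *
d=look("g",["scene","wrist"]);s=manip.state(); print(s["ee_pos"],s["eef_rot"],s["joints"],s["width"])
I=d["scene"]["color"][150:270,250:380,::-1];cv2.imwrite("pics/g_z.png",cv2.resize(I,None,fx=5,fy=5,interpolation=cv2.INTER_CUBIC))
c=np.array([627.4,-16.7,0]); Rp=Ro.from_euler('z',21.23,degrees=True)
for n in d:
    P=cloud(d[n]);L=Rp.inv().apply((P-c).reshape(-1,3)).reshape(P.shape)
    m=(abs(L[...,2]-61)<6)&(abs(L[...,0])<62)&(abs(L[...,1])<34);q=L[m]
    print(n,m.sum(),np.linalg.lstsq(np.c_[q[:,:2],np.ones(len(q))],q[:,2],rcond=None)[0].round(3),np.percentile(q[:,0],[0.5,99.5]),np.percentile(q[:,1],[0.5,99.5]))
# pusher grasp pose
seat=np.array([519.5,321.2,50]);Rs=seatR(-7.3)
for flip in (0,180):
    rot=Rs*Ro.from_euler('x',180,degrees=True)*Ro.from_euler('z',flip,degrees=True)
    print(rot.as_euler('xyz',degrees=True), seat+Rs.apply([0,0,74]),seat+Rs.apply([0,0,200]), plan(s,seat+Rs.apply([0,0,200]),rot))
E
```

```text
[628.43770924 -16.22522209 167.5878287 ] [179.84883093  -0.22596699  21.23277698] [-1.16468544e+01  3.40123665e+01  8.47612490e+01 -4.89833255e-03
  6.09545487e+01  5.71230347e+01] 86.93432906328921
scene 854 [-1.1000e-02  2.4000e-02  6.1828e+01] [-55.54680142  55.534693  ] [-30.03313789  25.71142884]
wrist 7031 [-2.0000e-03  1.0000e-03  6.0944e+01] [-56.35817133  54.26933147] [-26.80230245  28.43601838]
[180.  -35.   -7.3] [477.39938131 326.59321364 110.61725128] [405.71454408 335.77625308 213.83040886] (array([ -7.99408996, -40.86431636,  -4.76365456]), array([-8.62156766, 34.005966  , 27.65393494]))
[-180.    35.   172.7] [477.39938131 326.59321364 110.61725128] [405.71454408 335.77625308 213.83040886] (array([ -7.99408996, -40.86431636,  -4.76365456]), array([ -45.47727044,  -11.52989931, -145.40448404]))
```

View pics/g_z.png

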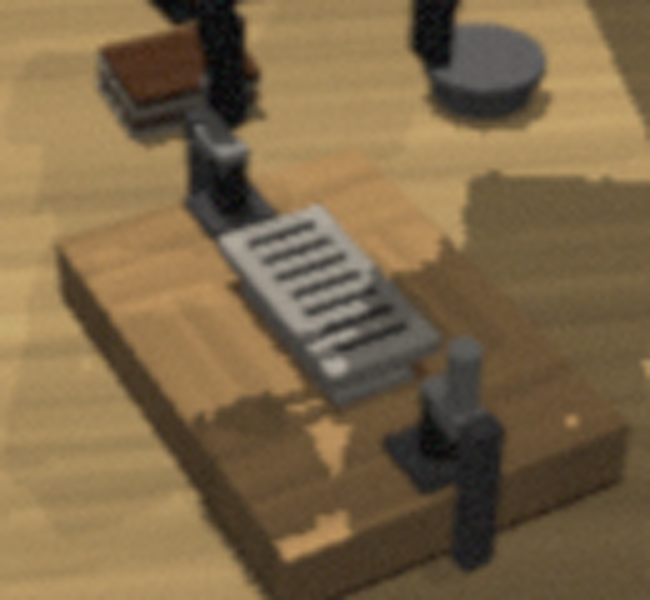

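The cover rests level on the catches, its top at z≈61, at panel frame (0,0). Next, the pusher pre-pose.

```bash
python3 - <<'E'
from look import *
s=manip.state()
seat=np.array([519.5,321.2,50]);Rs=seatR(-7.3); rot=Rs*Ro.from_euler('x',180,degrees=True)
print(plan(s,seat+Rs.apply([0,0,185]),rot))
E
```

```text
(array([ -7.24307356, -40.45660449,  -3.53087502]), array([-8.62156766, 34.005966  , 27.65393494]))
```

>>> apply_moves:
  steps: [1, -0.7, -4, -2, -0.9, 3.4, 2.8, 1, -1.4, -8, -3, -1.7, 6.8, 5.5, 1, -2.2, -12, -3.5, -2.6, 10.2, 8.3, 1, -2.9, -16, -3.5, -3.4, 13.6, 11, 1, -3.6, -20, -3.5, -4.3, 17, 13.8, 1, -4.3, -24, -3.5, -5.2, 20.4, 16.6, 1, -5, -28, -3.5, -6, 23.8, 19.4, 1, -5.8, -32, -3.5, -6.9, 27.2, 22, 1, -6.5, -36, -3.5, -7.7, 30.6, 24.9, 1, -7.2, -40.5, -3.5, -8.6, 34, 27.7]

```text
t: 8.75
ee_pos: [455.7, 265.1, 207.2]
eef_rot: [178.2, -29.7, -3.5]
ft_force: [0.3, -0.1, -0.2]
width: 87.0
```

```bash
python3 - <<'E'
from look import *
d=look("h",["wrist","scene"]);d=look("i",["wrist"]);s=manip.state(); print(s["ee_pos"],s["eef_rot"],s["joints"])
P=cloud(d["wrist"]);C=d["wrist"]["color"].astype(int)
seat=np.array([519.5,321.2,50]);Rs=seatR(-7.3); rot=Rs*Ro.from_euler('x',180,degrees=True)
L=Rs.inv().apply((P-seat).reshape(-1,3)).reshape(P.shape)
m=(abs(L[...,0])<20)&(abs(L[...,1])<20)&(L[...,2]>40)&(L[...,2]<140)
print(m.sum(),np.percentile(L[m],[1,50,99],axis=0).round(1))
h=L[m];print("top z",np.median(h[h[:,2]>125],axis=0))
print("plan",plan(s,seat+Rs.apply([0,0,74]),rot))
E
```

```text
[456.32293893 266.61882038 208.53235386] [178.19379227 -29.78398372  -3.1891335 ] [ 27.56684937  19.82436695 114.08136744 -39.5457455   26.18751455
 154.08181985]
985 [[-11.5 -10.5  40.8]
 [  8.4  -6.5  75.7]
 [  9.4  10.1 128.7]]
top z [-11.89429656  -4.5091495  129.55278863]
plan (array([-3.32692622, -6.39794589,  9.18057548]), array([-0.3985794 ,  5.15809194,  3.5539593 ]))
```

View pics/i_wrist.png

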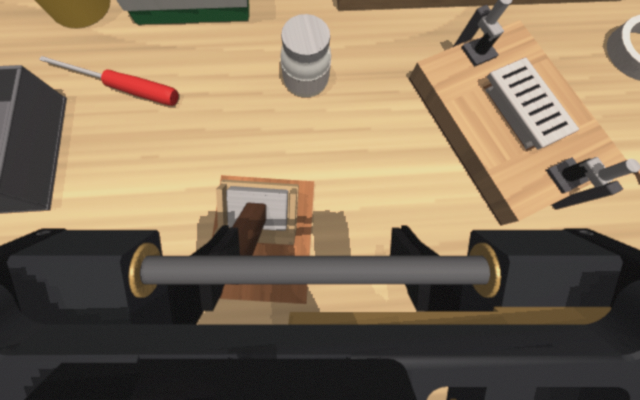

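View pics/h_scene.png

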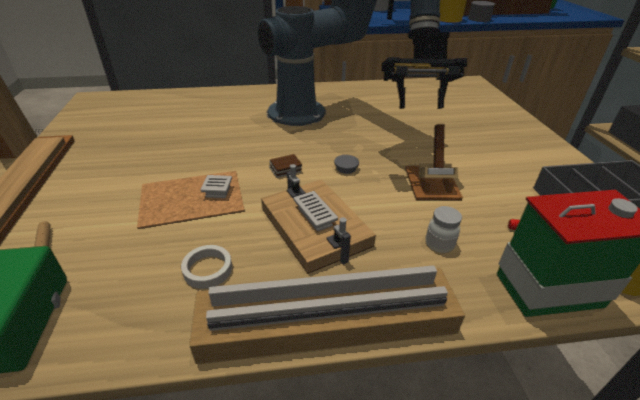

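```bash
cat > fk.py <<'E'
from h import *
D=[([-75.66100,30.27854,82.1561,-0.00226,67.68967,-10.227035],[259.67271572,-567.69482185,221.57779145],[-179.877,-0.02,24.5669]),
([-49.3639425,37.4489683,88.3666112,.0426977906,53.6134671,27.7633926],[482.57584248,-391.59198032,113.82509],[179.51090664,-0.29659354,12.84877244]),
([-11.6468544,34.0123665,84.7612490,-.00489833255,60.9545487,57.1230347],[628.43770924,-16.22522209,167.5878287],[179.84883093,-0.22596699,21.23277698]),
([27.56684937,19.82436695,114.08136744,-39.5457455,26.18751455,154.08181985],[456.32293893,266.61882038,208.53235386],[178.19379227,-29.78398372,-3.1891335])]
def rot(q): return Ro.from_euler('ZYZYZ',[q[0],q[1]+q[2],q[3],q[4],q[5]],degrees=True)*CT
CT=Ro.identity()
CT=Ro.from_euler('z',np.round(np.degrees((rot(D[0][0]).inv()*Ro.from_euler('xyz',D[0][2],degrees=True)).as_rotvec())[2]),degrees=True)
def pos(q,p):
    a,h,L2,l3x,l3z,d=p
    R1=Ro.from_euler('z',q[0],degrees=True);R2=Ro.from_euler('y',q[1],degrees=True);R3=Ro.from_euler('y',q[1]+q[2],degrees=True)
    return R1.apply(np.array([a,0,h])+R2.apply([0,0,L2])+R3.apply([l3x,0,l3z]))+d*rot(q).as_matrix()[:,2]
f=lambda p:np.concatenate([pos(q,p)-x for q,x,_ in D])
PR=least_squares(f,[50,300,400,0,400,300]).x
LO=np.array([-176.69,-43.24,12.49,-82,0,-163.58]);HI=np.array([176.69,126.21,139.97,262,151.66,163.58])
def ik(x,R,q0,PR=PR):
    g=lambda q:np.concatenate([(pos(q,PR)-x)/5,np.degrees((rot(q).inv()*R).as_rotvec())])
    s=least_squares(g,np.clip(q0,LO+.1,HI-.1),bounds=(LO,HI)); return s.x,np.abs(s.fun).max()
if __name__=="__main__":
    print(CT.as_euler('xyz',degrees=True),PR,np.abs(f(PR)).max())
    for q,x,e in D: print(np.degrees((rot(q).inv()*Ro.from_euler('xyz',e,degrees=True)).as_rotvec()).round(2),(pos(q,PR)-x).round(1))
    seat=np.array([519.5,321.2,50]);Rs=seatR(-7.3)
    for flip in (0,180):
        R=Rs*Ro.from_euler('x',180,degrees=True)*Ro.from_euler('z',flip,degrees=True)
        for h in (185,130,76):
            for q0 in (D[3][0],[30,20,110,-40,30,-30],[30,20,110,140,30,0],[30,20,110,0,30,0],[30,20,110,130,30,-150]):
                q,e=ik(seat+Rs.apply([0,0,h]),R,q0); print(flip,h,q.round(1),round(e,2))
E
python3 fk.py
```

```text
Traceback (most recent call last):
  File "fk.py", line 8, in <module>
    CT=Ro.from_euler('z',np.round(np.degrees((rot(D[0][0]).inv()*Ro.from_euler('xyz',D[0][2],degrees=True)).as_rotvec())[2]),degrees=True)
                                              ~~~^^^^^^^^^
  File "fk.py", line 6, in rot
    def rot(q): return Ro.from_euler('ZYZYZ',[q[0],q[1]+q[2],q[3],q[4],q[5]],degrees=True)*CT
                       ~~~~~~~~~~~~~^^^^^^^^^^^^^^^^^^^^^^^^^^^^^^^^^^^^^^^^^^^^^^^^^^^^^^
  File "scipy/spatial/transform/_rotation.pyx", line 1413, in scipy.spatial.transform._rotation.Rotation.from_euler
ValueError: Expected axis specification to be a non-empty string of upto 3 characters, got ZYZYZ
```

```bash
sed -i "s/^def rot.*/def rot(q): return Ro.from_euler('ZYZ',[q[0],q[1]+q[2],q[3]],degrees=True)*Ro.from_euler('YZ',[q[4],q[5]],degrees=True)*CT/" fk.py; python3 fk.py
```

```text
[ 0.  0. 90.] [270.51261397 -50.33034598 386.07077567   7.5864478  157.59539141
  12.27707072] 109.1451233803215
[ 0. -0. -0.] [-109.1  -21.3  -17.9]
[ 0. -0.  0.] [-73.1 -85.5  31.7]
[ 0. -0.  0.] [ -20.2 -109.1    7.3]
[-0. -0. -0.] [  1.6 -31.5 -21.1]
0 185 [ 39.2  20.1 103.3 -40.1  38.7 163.6] 1.47
0 185 [  39.8   22.5  117.1  -67.6   28.5 -163.6] 5.98
0 185 [  38.8   24.9  126.3  262.    24.  -133.5] 10.56
0 185 [ 35.2  23.8 123.8  25.4   0.  100.5] 21.34
0 185 [  38.8   24.9  126.3  262.    24.  -133.5] 10.56
0 130 [ 36.5  26.8 103.1 -41.4  32.4 163.6] 4.13
0 130 [  37.2   28.7  114.2  -69.6   25.8 -163.6] 1.69
0 130 [  36.7   30.7  122.3  262.    23.3 -134.4] 5.65
0 130 [ 33.5  29.7 119.7  35.1   0.   89.6] 19.52
0 130 [  36.7   30.7  122.3  262.    23.3 -134.4] 5.65
0 76 [ 34.1  34.1 100.8 -42.5  27.5 163.6] 5.99
0 76 [  34.9   36.1  113.1  -81.9   22.9 -152.2] 0.0
0 76 [  34.8   37.1  117.3  262.    22.7 -135.4] 1.98
0 76 [ 31.9  36.2 114.8  44.5   0.   79.1] 17.95
0 76 [  34.8   37.1  117.3  262.    22.7 -135.4] 1.98
180 185 [ 39.5  20.5 106.  -44.5  36.6 -10.6] 0.0
180 185 [ 39.5  20.5 106.  -44.5  36.6 -10.6] 0.0
180 185 [ 38.8  24.9 126.3 262.   24.   46.5] 10.56
180 185 [ 39.5  20.5 106.  -44.5  36.6 -10.6] 0.0
180 185 [ 35.2  23.8 123.8  42.1   0.  -96.2] 21.34
180 130 [ 37.1  28.  110.9 -60.3  27.5   6. ] 0.0
180 130 [ 37.1  28.  110.9 -60.3  27.5   6. ] 0.0
180 130 [ 36.7  30.7 122.3 262.   23.3  45.6] 5.65
180 130 [ 37.1  28.  110.9 -60.3  27.5   6. ] 0.0
180 130 [  33.5   29.7  119.7  107.8    0.  -163.1] 19.52
180 76 [ 34.9  36.1 113.1 -81.9  22.9  27.8] 0.0
180 76 [ 34.9  36.1 113.1 -81.9  22.9  27.8] 0.0
180 76 [ 34.8  37.1 117.3 262.   22.7  44.6] 1.98
180 76 [ 34.9  36.1 113.1 -81.9  22.9  27.8] 0.0
180 76 [  31.9   36.2  114.8  106.9    0.  -163.2] 17.95
```

```bash
sed -i "s/a,h,L2,l3x,l3z,d=p/a,h,L2,l3x,l3z,d,b=p/; s/np.array(\[a,0,h\])/np.array([a,b,h])/; s/\[50,300,400,0,400,300\]/[0,300,450,0,400,250,109]/" fk.py; python3 fk.py
```

```text
[ 0.  0. 90.] [9.86534215e-05 2.74199903e+02 5.87999939e+02 1.14099977e+02
 3.91699913e+02 3.05461916e+02 1.10999970e+02] 6.35920095533038e-05
[ 0. -0. -0.] [ 0.  0. -0.]
[ 0. -0.  0.] [-0. -0.  0.]
[ 0. -0.  0.] [-0. -0. -0.]
[-0. -0. -0.] [ 0. -0. -0.]
0 185 [ 37.2  20.8 111.2 -39.7  31.2 163.6] 5.34
0 185 [  41.9   24.1  115.9  -66.3   29.6 -163.6] 2.5
0 185 [  38.7   25.4  122.8  262.    23.2 -134.7] 6.39
0 185 [ 23.7  20.1 124.8  49.9   0.   65.7] 17.28
0 185 [  38.7   25.4  122.8  262.    23.2 -134.7] 6.39
0 130 [ 33.8  26.4 110.4 -41.5  26.4 163.6] 6.71
0 130 [  38.1   29.3  114.1  -68.9   26.1 -163.6] 0.39
0 130 [  36.5   30.8  119.7  262.    22.5 -135.6] 4.17
0 130 [ 22.5  26.  121.4  55.7   0.   59.2] 15.53
0 130 [  36.5   30.8  119.7  262.    22.5 -135.6] 4.17
0 76 [ 30.9  32.  108.6 -43.2  22.7 163.6] 8.02
0 76 [  35.2   35.1  113.   -79.2   23.2 -154.9] 0.0
0 76 [  34.3   36.1  116.2  262.    22.  -136.6] 2.31
0 76 [ 21.3  31.8 117.8  57.1   0.   57.1] 14.06
0 76 [  34.3   36.1  116.2  262.    22.  -136.6] 2.31
180 185 [ 41.1  23.1 113.7 -56.5  31.    5. ] 0.0
180 185 [ 41.1  23.1 113.7 -56.5  31.    5. ] 0.0
180 185 [ 38.7  25.4 122.8 262.   23.2  45.3] 6.39
180 185 [ 41.1  23.1 113.7 -56.5  31.    5. ] 0.0
180 185 [ 41.1  23.1 113.7 -56.5  31.    5. ] 0.0
180 130 [ 38.   29.1 113.8 -67.1  26.3  14.3] 0.0
180 130 [ 38.   29.1 113.8 -67.1  26.3  14.3] 0.0
180 130 [ 36.5  30.8 119.7 262.   22.5  44.4] 4.17
180 130 [ 38.   29.1 113.8 -67.1  26.3  14.3] 0.0
180 130 [ 22.5  26.  121.4  24.7   0.  -89.8] 15.53
180 76 [ 35.2  35.1 113.  -79.2  23.2  25.1] 0.0
180 76 [ 35.2  35.1 113.  -79.2  23.2  25.1] 0.0
180 76 [ 34.3  36.1 116.2 262.   22.   43.4] 2.31
180 76 [ 35.2  35.1 113.  -79.2  23.2  25.1] 0.0
180 76 [ 35.2  35.1 113.  -79.2  23.2  25.1] 0.0
```

```bash
cat > opt.py <<'E'
from fk import *
seat=np.array([519.5,321.2,50]);Rs=seatR(-7.3)
def Rg(rel,flip): return Ro.from_euler('y',rel,degrees=True)*Ro.from_euler('x',180,degrees=True)*Ro.from_euler('z',flip,degrees=True)
def gpt(rel,hg): # TCP in pusher frame with grasp point at hg on axis
    return np.array([0,0,hg])+Rg(rel,0).apply([0,0,19])
if __name__=="__main__":
  for rel in (0,10,15,20):
   for flip in (0,180):
    print("rel",rel,flip, "TCP in pusher",gpt(rel,95).round(1))
    for lift in (0,60,100):
        for q0 in ([35,35,113,-70,25,20],[35,35,113,-40,35,150]):
            q,e=ik(seat+Rs.apply(gpt(rel,95)+[0,0,lift]),Rs*Rg(rel,flip),q0)
            if e<.01: print("  lift",lift,q.round(1))
    for yaw in (21.2,111.2,-68.8,-158.8):
        Rp=Ro.from_euler('z',yaw,degrees=True)
        for q0 in ([0,40,90,-20,50,-100],[0,40,90,-20,50,70],[0,40,90,-20,50,0]):
            q,e=ik(np.array([627.4,-16.7,62])+Rp.apply(gpt(rel,95)),Rp*Rg(rel,flip),q0)
            if e<.01: print("  press",yaw,q.round(1))
E
python3 opt.py
```

```text
rel 0 0 TCP in pusher [ 0. -0. 76.]
  press 21.2 [-11.7  36.2  86.   -0.   57.8  57.1]
  press 21.2 [-11.7  36.2  86.    0.   57.8  57.1]
  press 111.2 [-11.7  36.2  86.    0.   57.8 -32.9]
  press 111.2 [-11.7  36.2  86.    0.   57.8 -32.9]
  press 111.2 [-11.7  36.2  86.   -0.   57.8 -32.9]
  press -68.8 [-11.7  36.2  86.    0.   57.8 147.1]
  press -68.8 [-11.7  36.2  86.   -0.   57.8 147.1]
  press -158.8 [ -11.7   36.2   86.    -0.    57.8 -122.9]
  press -158.8 [ -11.7   36.2   86.    -0.    57.8 -122.9]
  press -158.8 [ -11.7   36.2   86.     0.    57.8 -122.9]
rel 0 180 TCP in pusher [ 0. -0. 76.]
  lift 0 [ 35.2  35.1 113.  -79.2  23.2  25.1]
  lift 0 [ 35.2  35.1 113.  -79.2  23.2  25.1]
  lift 60 [ 38.3  28.4 113.8 -65.8  26.7  13.2]
  lift 60 [ 38.3  28.4 113.8 -65.8  26.7  13.2]
  lift 100 [ 40.6  24.  113.7 -58.   30.1   6.4]
  lift 100 [ 40.6  24.  113.7 -58.   30.1   6.4]
  press 21.2 [ -11.7   36.2   86.     0.    57.8 -122.9]
  press 21.2 [ -11.7   36.2   86.     0.    57.8 -122.9]
  press 21.2 [ -11.7   36.2   86.    -0.    57.8 -122.9]
  press 111.2 [-11.7  36.2  
[... 4591 characters left out ...]
9 103.8 -16.5  32.1 -41.2]
  lift 0 [ 28.3  32.9 103.8 -16.5  32.1 -41.2]
  lift 60 [ 30.7  26.8 104.8 -15.2  37.5 -40.8]
  lift 60 [ 30.7  26.8 104.8 -15.2  37.5 -40.8]
  lift 100 [ 32.5  22.8 104.9 -14.5  41.6 -40.3]
  lift 100 [ 32.5  22.8 104.9 -14.5  41.6 -40.3]
  press 21.2 [  -7.4   43.8   71.9   -9.5   82.2 -115.8]
  press 21.2 [  -7.4   43.8   71.9   -9.5   82.2 -115.8]
  press 21.2 [  -7.4   43.8   71.9   -9.5   82.2 -115.8]
  press -68.8 [-18.8  40.4  79.8  15.9  73.6 -46.3]
  press -68.8 [-18.8  40.4  79.8  15.9  73.6 -46.3]
  press -68.8 [-18.8  40.4  79.8  15.9  73.6 -46.3]
  press -158.8 [-17.4  32.   99.9  22.3  34.3  34.4]
  press -158.8 [-17.4  32.   99.9  22.3  34.3  34.4]
```

Straight alignment would break the joint-6 range, so I'll grip with the tool 20° from vertical (15° to the handle, in its plane).

```bash
cat > pl.py <<'E'
import sys
from opt import *
from look import manip
def P(pos,rot,txt=""):
    s=manip.state(); a,b=plan(s,pos,rot); print(txt,"shift",a.round(2),"rot",b.round(1), "from",s["ee_pos"].round(1),s["eef_rot"].round(1))
E
python3 - <<'E'
from pl import *
for l in (80,): P(seat+Rs.apply(gpt(15,95)+[0,0,l]),Rs*Rg(15,0),l)
E
```

```text
80 shift [-4.56 -6.51  0.99] rot [ 0.1 -9.8  3.6] from [456.3 266.6 208.5] [178.2 -29.8  -3.2]
```

>>> apply_moves:
  steps: [1, -1.5, -2.2, 0, 0, -3, 1, 1, -3, -4.4, 0.4, 0, -6, 2, 1, -4.6, -6.5, 1, 0, -9.8, 3.6, 1, -4.6, -6.5, 1, 0, -9.8, 3.6, 1, -4.6, -6.5, 1, 0, -9.8, 3.6, 1, -4.6, -6.5, 1, 0, -9.8, 3.6, 1, -4.6, -6.5, 1, 0, -9.8, 3.6, 1, -4.6, -6.5, 1, 0, -9.8, 3.6, 1, -4.6, -6.5, 1, 0, -9.8, 3.6, 1, -4.6, -6.5, 1, 0, -9.8, 3.6]

```text
t: 9.9
ee_pos: [426.0, 332.9, 175.4]
eef_rot: [180.0, -20.1, -7.3]
ft_force: [-0.1, -0.2, 0.2]
width: 87.1
```

```bash
python3 - <<'E'
from pl import *
from look import look
d=look("j",["wrist"])
P(seat+Rs.apply(gpt(15,95)),Rs*Rg(15,0),0)
C=cloud(d["wrist"]);L=Rs.inv().apply((C-seat).reshape(-1,3)).reshape(C.shape)
m=(abs(L[...,0])<20)&(abs(L[...,1])<20)&(L[...,2]>40)&(L[...,2]<140)
h=L[m];print(m.sum(),np.percentile(h,[1,50,99],axis=0).round(1))
p=C[m];p=p[L[m][:,2]<128]
f=lambda v: sdpusher(seatR(-7.3).inv().apply(p-[v[0],v[1],50]))
print(least_squares(f,[519,321],loss="soft_l1",f_scale=1).x)
E
```

```text
0 shift [ 2.1  -0.03  7.73] rot [ 0.1 -0.1 -0. ] from [426.  333.  175.4] [179.9 -20.1  -7.3]
2400 [[-11.6  -9.9  42.6]
 [  8.4   0.6 118. ]
 [  9.4  11.5 131.2]]
[516.87457184 322.36056222]
```

View pics/j_wrist.png

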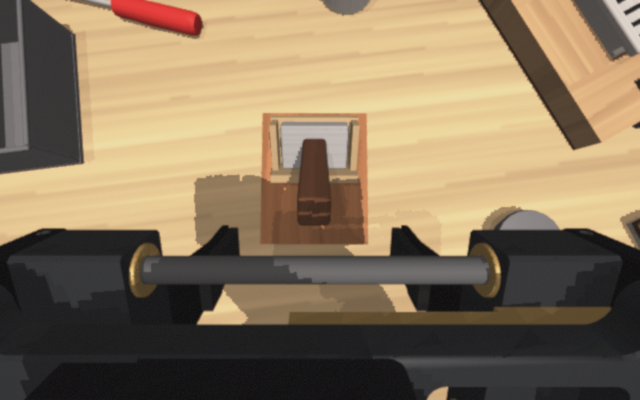

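The handle (columns 300–328) is centred between the fingers. Slide down along it and grip.

>>> apply_moves:
  steps: [1, 0.5, 0, 2, 0, 0, 0, 1, 1.1, 0, 4, 0, 0, 0, 1, 1.6, 0, 6, 0, 0, 0, 1, 1.9, 0, 7, 0, 0, 0, 1, 2.1, 0, 7.7, 0, 0, 0, 1, 2.1, 0, 7.7, 0, 0, 0, 1, 2.1, 0, 7.7, 0, 0, 0, 1, 2.1, 0, 7.7, 0, 0, 0, 0.3, 2.1, 0, 7.7, 0, 0, 0, 0, 2.1, 0, 7.7, 0, 0, 0]

```text
t: 10.95
ee_pos: [471.7, 327.2, 110.8]
eef_rot: [180.0, -20.1, -7.3]
ft_force: [0.0, -0.7, -0.0]
width: 78.0
```

>>> apply_moves:
  steps: [0, 0, 0, 0, 0, 0, 0, 0, 0, 0, 0, 0, 0, 0, 0, 0, 0, 0, 0, 0, 0, 0, 0, 0, 0, 0, 0, 0, 0, 0, 0, 0, 0, 0, 0, 0, 0, 0, 0, 0, 0, 0, 0, 0, 0, 0, 0, 0, 0, 0, 0, 0, 0, 0, 0, 0, 0, 0, 0, 0, 0, 0, 0, 0, 0, 0, 0, 0, 0, 0]

```text
t: 11.95
ee_pos: [471.7, 327.3, 110.7]
eef_rot: [180.0, -20.1, -7.3]
ft_force: [-0.7, -0.6, -1.3]
width: 22.1
```

```bash
python3 - <<'E'
from pl import *
import pickle
s=manip.state(); pickle.dump({k:s[k] for k in("ee_pos","eef_rot","joints")},open("grip.pkl","wb")); print(s)
Rt=Ro.from_euler('xyz',s["eef_rot"],degrees=True)
P(s["ee_pos"]+Rs.apply([0,0,80]),Rt)
E
```

```text
{'t': 11.95, 'joints': array([ 30.03170363,  32.81184432, 106.28547254, -27.03377493,
        27.30816229, 150.02943132]), 'qd': array([ 0.07182147, -0.02795456,  0.14780944, -0.09439545, -0.05946755,
       -0.04711308]), 'tau': array([-1.55629185e-01, -3.91497266e+01, -1.04097649e+01, -5.92654645e-01,
       -5.63035794e-01, -2.54918751e-02]), 'ee_pos': array([471.73624739, 327.34551257, 110.74328323]), 'eef_rot': array([179.99268161, -20.08872186,  -7.32654186]), 'ft_force': array([-0.6802734 , -0.63587241, -1.31061779]), 'ft_torque': array([ 0.17150149,  0.2811488 , -0.01854103]), 'width': 22.1116294756767}
 shift [-2.06  0.   -7.73] rot [0. 0. 0.] from [471.7 327.3 110.7] [180.  -20.1  -7.3]
```

>>> apply_moves:
  steps: [0, -0.1, 0, -0.5, 0, 0, 0, 0, -0.3, 0, -1, 0, 0, 0, 0, -0.5, 0, -2, 0, 0, 0, 0, -0.8, 0, -3, 0, 0, 0, 0, -1.1, 0, -4, 0, 0, 0, 0, -1.3, 0, -5, 0, 0, 0, 0, -1.6, 0, -6, 0, 0, 0, 0, -1.9, 0, -7, 0, 0, 0, 0, -2.1, 0, -7.7, 0, 0, 0, 0, -2.1, 0, -7.7, 0, 0, 0]

```text
t: 12.95
ee_pos: [425.5, 333.6, 176.9]
eef_rot: [-179.9, -20.1, -7.3]
ft_force: [0.3, -0.5, -3.6]
width: 21.7
```

```bash
cat > hand.py <<'E'
from pl import *
import pickle
from look import look
def hand(tag,cams,R0=None,v0=None):
    "estimate pusher pose in the tool from cameras; compare to grip assumption"
    d=look(tag,cams); s=manip.state()
    g=pickle.load(open("grip.pkl","rb"))
    Rtg=Ro.from_euler('xyz',g["eef_rot"],degrees=True); Rrel=Rtg.inv()*Rs; prel=Rtg.inv().apply(seat-g["ee_pos"])
    Rt=Ro.from_euler('xyz',s["eef_rot"],degrees=True); R=Rt*Rrel; p=s["ee_pos"]+Rt.apply(prel)
    print("t",s["t"],"F",s["ft_force"].round(1),"w",s["width"].round(1)); print("expected pusher",p.round(1),R.as_euler('xyz',degrees=True).round(1))
    for c in cams:
        C=cloud(d[c]).reshape(-1,3); L=R.inv().apply(C-p)
        m=(sdpusher(L)<10)&(L[:,2]<70)
        if m.sum()<60: continue
        q=C[m]
        f=lambda v: sdpusher((R*Ro.from_rotvec(v[3:],degrees=True)).inv().apply(q-p)-v[:3])
        f2=lambda v: sdpusher((R*Ro.from_rotvec(v[3:],degrees=True)).inv().apply(q-p-R.apply(v[:3])))
        r=least_squares(f2,np.zeros(6),loss="soft_l1",f_scale=1.5)
        print(c,m.sum(),"delta in pusher axes mm/deg",r.x.round(1),"res",np.median(abs(f2(r.x))).round(2))
    return d
E
python3 - <<'E'
from hand import *
hand("k",["top","scene"])
Rp=Ro.from_euler('z',21.2,degrees=True)
g=pickle.load(open("grip.pkl","rb"))
Rtg=Ro.from_euler('xyz',g["eef_rot"],degrees=True); Rrel=Rs.inv()*Rtg; t=Rs.inv().apply(g["ee_pos"]-seat); print("tcp in pusher",t)
P(np.array([627.4,-16.7,140])+Rp.apply(t),Rp*Rrel)
E
```

```text
Traceback (most recent call last):
  File "hand.py", line 10, in hand
    print("t",s["t"],"F",s["ft_force"].round(1),"w",s["width"].round(1)); print("expected pusher",p.round(1),R.as_euler('xyz',degrees=True).round(1))
                                                    ^^^^^^^^^^^^^^^^
AttributeError: 'float' object has no attribute 'round'
```

View pics/k_scene.png

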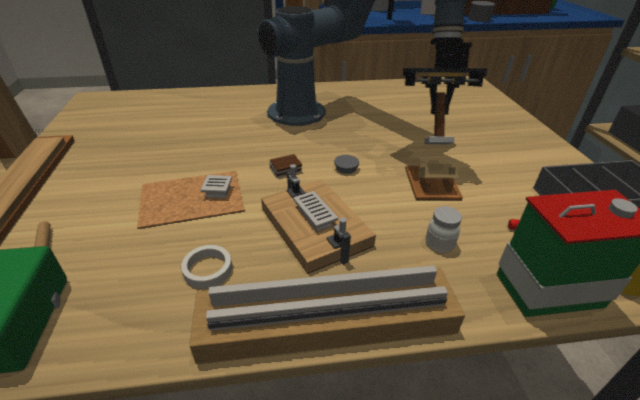

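The pusher is out of the rest, foot at (440,140).

```bash
sed -i 's/s\["width"\].round(1)/s["width"]/' hand.py
python3 - <<'E'
from hand import *
hand("k2",["top","scene"])
Rp=Ro.from_euler('z',21.2,degrees=True)
g=pickle.load(open("grip.pkl","rb"))
Rtg=Ro.from_euler('xyz',g["eef_rot"],degrees=True); Rrel=Rs.inv()*Rtg; t=Rs.inv().apply(g["ee_pos"]-seat); print("tcp in pusher",t)
P(np.array([627.4,-16.7,140])+Rp.apply(t),Rp*Rrel)
E
```

```text
t 13.15 F [-0.7  0.2 -4.8] w 21.78052973451596
expected pusher [473.7 326.9 114.8] [ -0.  -35.   -7.3]
top 751 delta in pusher axes mm/deg [-0.3 -0.1 -0.3 -0.3 -0.1  0.1] res 0.53
scene 417 delta in pusher axes mm/deg [-0.3 -1.1  1.2 -0.2 -0.6 -0. ] res 0.86
tcp in pusher [-4.60738056e+00  2.66172381e-02  7.73799792e+01]
 shift [24.01 32.34  4.33] rot [  1.3 -34.2 -28.9] from [426.  333.1 175.5] [180.  -20.1  -7.3]
```

>>> apply_moves:
  steps: [0, 1, 1.5, -2, 0, -1.5, -1, 0, 3, 4, -2.5, 0.1, -5, -4, 0, 5.5, 7.5, -2, 0.3, -8.5, -7, 0, 8, 11, -1, 0.5, -12, -10, 0, 10.5, 14.5, 0, 0.6, -15.5, -13, 0, 13, 18, 0.8, 0.7, -19, -16, 0, 16, 21.5, 1.7, 0.9, -23, -19.5, 0, 18.7, 25, 2.6, 1, -27, -22.5, 0, 21.3, 28.7, 3.4, 1.2, -30.5, -25.7, 0, 24, 32.3, 4.3, 1.3, -34.2, -28.9]

```text
t: 14.15
ee_pos: [624.3, -20.6, 217.0]
eef_rot: [180.0, 15.0, 21.2]
ft_force: [0.6, 0.8, -3.8]
width: 21.6
```

```bash
cat > goal.py <<'E'
from hand import *
def goal(z,xy=(627.4,-16.7),yaw=21.2,cams=("scene",),tag="m"):
    d=hand(tag,list(cams))
    Rp=Ro.from_euler('z',yaw,degrees=True)
    g=pickle.load(open("grip.pkl","rb"))
    Rtg=Ro.from_euler('xyz',g["eef_rot"],degrees=True); Rrel=Rs.inv()*Rtg; t=Rs.inv().apply(g["ee_pos"]-seat)
    P(np.array([xy[0],xy[1],z])+Rp.apply(t),Rp*Rrel)
    return d
E
python3 - <<'E'
from goal import *
goal(110)
E
```

```text
t 14.2 F [ 8.2 -8.8 -5.6] w 21.66662223916639
expected pusher [635.5 -27.9 138.1] [-0.6 -0.1 21.1]
scene 698 delta in pusher axes mm/deg [-5.1  9.3  3.   0.5  0.2 -0.1] res 0.52
 shift [ 0.39 -1.28  2.79] rot [ 0.6 -0.1 -0.2] from [630.7 -28.8 215.5] [179.3  14.8  20.9]
```

>>> apply_moves:
  steps: [0, 0.4, -1.3, 0, 0.6, 0, -0.2, 0, 0.4, -1.3, 0, 0.6, 0, -0.2, 0, 0.4, -1.3, 0, 0.6, 0, -0.2, 0, 0.4, -1.3, 0, 0.6, 0, -0.2, 0, 0.4, -1.3, 0, 0.6, 0, -0.2, 0, 0.4, -1.3, 0, 0.6, 0, -0.2, 0, 0.4, -1.3, 0, 0.6, 0, -0.2, 0, 0.4, -1.3, 0, 0.6, 0, -0.2, 0, 0.4, -1.3, 0, 0.6, 0, -0.2, 0, 0.4, -1.3, 0, 0.6, 0, -0.2]

```text
t: 15.2
ee_pos: [629.7, -15.4, 214.3]
eef_rot: [180.0, 14.8, 21.1]
ft_force: [0.2, -1.3, -4.0]
width: 21.8
```

```bash
python3 - <<'E'
from goal import *
goal(66,cams=("scene","wrist"))
E
```

```text
t 15.3 F [-0.5  0.8 -3.2] w 21.703348478267664
expected pusher [634.1 -13.7 136.9] [ 0.  -0.1 21.2]
scene 727 delta in pusher axes mm/deg [-1.4 -1.4  1.3 -0.2 -0.  -0.2] res 0.54
wrist 5146 delta in pusher axes mm/deg [-1.4  0.2  0.1 -0.1  0.  -0.2] res 0.32
 shift [1.11 0.03 7.04] rot [-0.  -0.1 -0. ] from [629.7 -15.4 214.3] [180.   14.8  21.1]
```

View pics/m_scene.png

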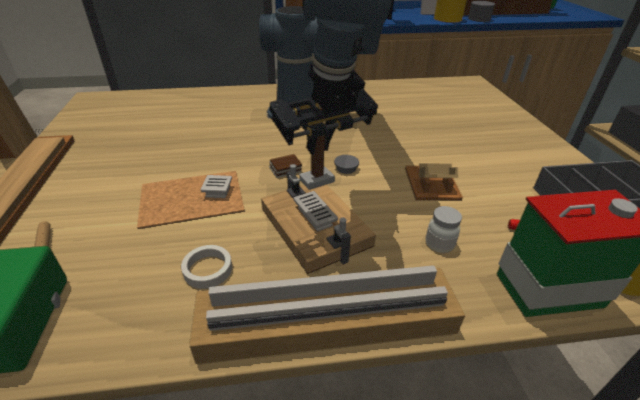

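View pics/m_wrist.png

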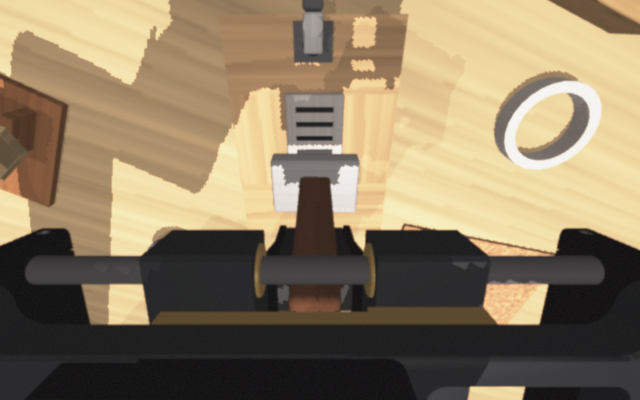

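>>> apply_moves:
  steps: [0, 0.4, 0, 2, 0, 0, 0, 0, 0.7, 0, 4, 0, 0, 0, 0, 0.9, 0, 5.5, 0, 0, 0, 0, 1, 0, 6.5, 0, 0, 0, 0, 1.1, 0, 7, 0, 0, 0, 0, 1.1, 0, 7, 0, 0, 0, 0, 1.1, 0, 7, 0, 0, 0, 0, 1.1, 0, 7, 0, 0, 0, 0, 1.1, 0, 7, 0, 0, 0, 0, 1.1, 0, 7, 0, 0, 0]

```text
t: 16.3
ee_pos: [623.2, -18.0, 144.3]
eef_rot: [180.0, 14.8, 21.1]
ft_force: [-0.6, 0.1, -4.4]
width: 21.9
```

```bash
python3 - <<'E'
from goal import *
d=goal(46,xy=(627.4,-16.5),cams=("scene","wrist"),tag="n")
I=d["scene"]["color"][130:270,250:390,::-1];cv2.imwrite("pics/n_z.png",cv2.resize(I,None,fx=4.2,fy=4.2,interpolation=cv2.INTER_CUBIC))
E
```

```text
t 16.4 F [ 0.4 -1.  -4.1] w 21.886016252715088
expected pusher [627.5 -16.3  66.7] [-0.  -0.1 21.2]
scene 774 delta in pusher axes mm/deg [-0.9 -1.6  0.3  0.   0.  -0.2] res 1.02
wrist 6298 delta in pusher axes mm/deg [-0.9  0.5 -0.3 -0.2  0.  -0.1] res 0.63
 shift [0.53 0.01 2.  ] rot [-0.  -0.1 -0. ] from [623.  -18.  144.1] [180.   14.8  21.1]
```

View pics/n_z.png

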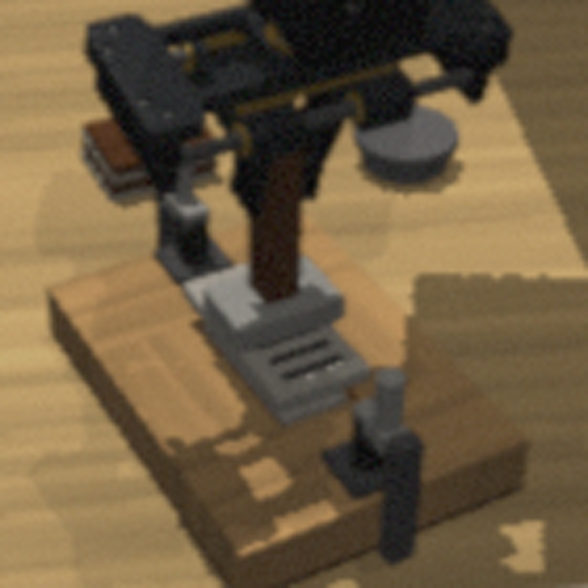

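View pics/n_wrist.png

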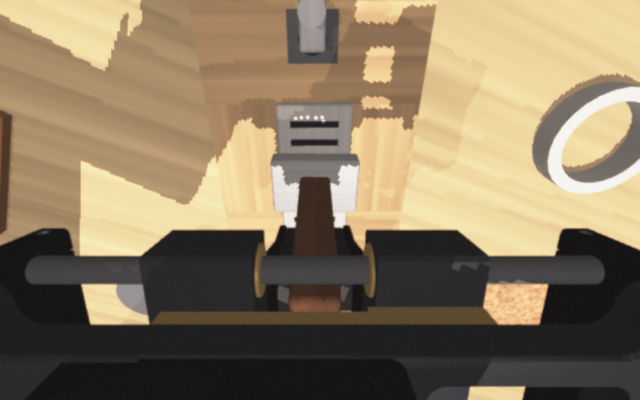

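The foot is level and centred over the cover, ~5 mm above it. Press straight down, stage one.

>>> apply_moves:
  steps: [0, 0.08, 0, 0.3, 0, 0, 0, 0, 0.13, 0, 0.48, 0, 0, 0, 0, 0.15, 0, 0.58, 0, 0, 0, 0, 0.18, 0, 0.68, 0, 0, 0, 0, 0.2, 0, 0.77, 0, 0, 0, 0, 0.23, 0, 0.87, 0, 0, 0, 0, 0.26, 0, 0.97, 0, 0, 0, 0, 0.28, 0, 1.06, 0, 0, 0, 0, 0.31, 0, 1.16, 0, 0, 0, 0, 0.31, 0, 1.16, 0, 0, 0]

```text
t: 17.4
ee_pos: [623.1, -18.2, 131.8]
eef_rot: [179.9, 14.8, 21.1]
ft_force: [-0.7, -0.1, -3.3]
width: 21.7
```

```bash
python3 - <<'E'
from goal import *
d=goal(46,xy=(627.4,-16.5),cams=("scene",),tag="o")
I=d["scene"]["color"][130:270,250:390,::-1];cv2.imwrite("pics/o_z.png",cv2.resize(I,None,fx=4.2,fy=4.2,interpolation=cv2.INTER_CUBIC))
E
```

```text
t 17.45 F [ 0.4 -0.6 -3.2] w 21.77477908891753
expected pusher [627.5 -16.5  54. ] [-0.  -0.1 21.2]
scene 709 delta in pusher axes mm/deg [-0.1 -1.6  1.5 -0.1 -1.4  0.7] res 0.75
 shift [ 0.22 -0.01  0.77] rot [ 0.  -0.1 -0. ] from [623.  -18.2 131.4] [180.   14.8  21.1]
```

View pics/o_z.png

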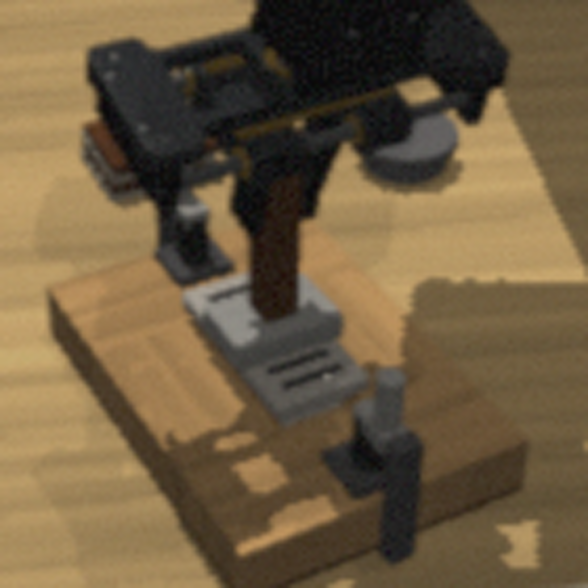

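The cover has gone down with the foot, and the resistance is gone (past the rollers). Press on until the flange bottoms.

>>> apply_moves:
  steps: [0, 0.05, 0, 0.2, 0, 0, 0, 0, 0.1, 0, 0.4, 0, 0, 0, 0, 0.14, 0, 0.55, 0, 0, 0, 0, 0.18, 0, 0.67, 0, 0, 0, 0, 0.2, 0, 0.75, 0, 0, 0, 0, 0.22, 0, 0.8, 0, 0, 0, 0, 0.23, 0, 0.85, 0, 0, 0, 0, 0.24, 0, 0.9, 0, 0, 0, 0, 0.24, 0, 0.9, 0, 0, 0, 0, 0.24, 0, 0.9, 0, 0, 0]

```text
t: 18.45
ee_pos: [623.2, -18.2, 122.7]
eef_rot: [179.9, 14.8, 21.1]
ft_force: [0.3, 0.1, -1.0]
width: 21.8
```

```bash
python3 - <<'E'
from goal import *
d=goal(46,xy=(627.4,-16.5),cams=("scene","wrist"),tag="p")
I=d["scene"]["color"][130:270,250:390,::-1];cv2.imwrite("pics/p_z.png",cv2.resize(I,None,fx=4.2,fy=4.2,interpolation=cv2.INTER_CUBIC))
E
```

```text
t 18.55 F [0.1 0.6 0.8] w 22.0916778511091
expected pusher [627.7 -16.5  45.3] [-0.  -0.2 21.2]
scene 773 delta in pusher axes mm/deg [-0.1 -1.1  0.4  0.9 -1.5  0.5] res 1.02
wrist 6462 delta in pusher axes mm/deg [ 0.8 -0.2 -0.2 -0.1 -2.  -1.8] res 0.77
 shift [-0.03 -0.01 -0.07] rot [ 0.  -0.2 -0. ] from [623.2 -18.2 122.6] [179.9  14.8  21.1]
```

View pics/p_z.png

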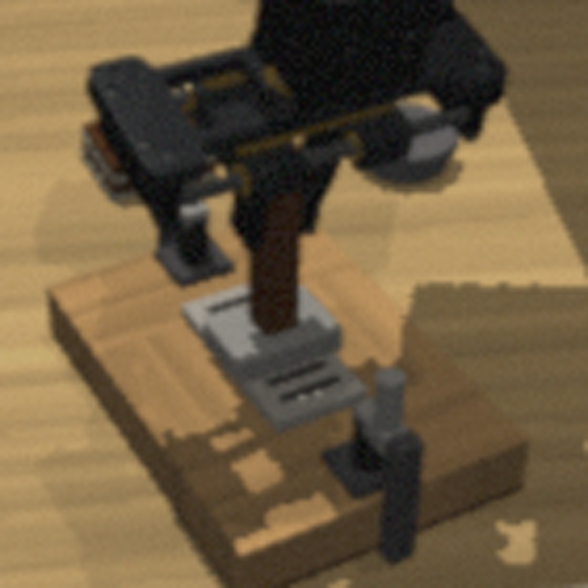

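>>> apply_moves:
  steps: [0, 0.02, 0, 0.05, 0, 0, 0, 0, 0.03, 0, 0.1, 0, 0, 0, 0, 0.04, 0, 0.15, 0, 0, 0, 0, 0.05, 0, 0.2, 0, 0, 0, 0, 0.06, 0, 0.25, 0, 0, 0, 0, 0.07, 0, 0.3, 0, 0, 0, 0, 0.07, 0, 0.3, 0, 0, 0, 0, 0.07, 0, 0.3, 0, 0, 0, 0, 0.07, 0, 0.3, 0, 0, 0, 0, 0.07, 0, 0.3, 0, 0, 0]

```text
t: 19.55
ee_pos: [623.3, -18.2, 122.5]
eef_rot: [179.9, 14.7, 21.1]
ft_force: [-1.3, 0.9, 12.3]
width: 21.9
```

```bash
cat > cov.py <<'E'
from h import *
def cov(d,zlo=40,zhi=68):
    c=np.array([627.4,-16.7,0]); Rp=Ro.from_euler('z',21.23,degrees=True)
    for n in d:
        C=cloud(d[n]);L=Rp.inv().apply((C-c).reshape(-1,3))
        for x0,x1 in ((-54,-40),(-40,-28),(-15,15),(28,40),(40,54)):
            m=(L[:,2]>zlo)&(L[:,2]<zhi)&(L[:,0]>x0)&(L[:,0]<x1)&(abs(L[:,1])<24)
            k=(abs(L[:,2]-36)<5)&(L[:,0]>x0)&(L[:,0]<x1)&(abs(L[:,1])>35)&(abs(L[:,1])<70)
            if m.sum()>5: print(n,(x0,x1),m.sum(),"cover z",np.median(L[m,2]).round(2),"panel z",np.median(L[k,2]).round(2))
E
python3 - <<'E'
from goal import *
from cov import cov
d=goal(46,xy=(627.4,-16.5),cams=("scene","wrist"),tag="q"); cov(d,40,52)
E
```

```text
t 19.65 F [-1.   1.6 11.2] w 22.08900711983821
expected pusher [627.9 -16.5  45.2] [-0.1 -0.2 21.2]
scene 779 delta in pusher axes mm/deg [-0.1 -0.9  0.5  1.  -1.6  0.6] res 1.0
wrist 6509 delta in pusher axes mm/deg [ 0.6 -0.1 -0.1 -0.1 -2.  -1.4] res 0.78
 shift [-0.04 -0.01 -0.07] rot [ 0.1 -0.2 -0. ] from [623.4 -18.2 122.6] [179.9  14.7  21.1]
scene (-54, -40) 50 cover z 46.58 panel z 36.55
scene (28, 40) 70 cover z 46.6 panel z 36.58
scene (40, 54) 118 cover z 46.26 panel z 36.54
wrist (-54, -40) 137 cover z 45.34 panel z 35.38
wrist (-40, -28) 136 cover z 45.39 panel z 35.39
wrist (28, 40) 1041 cover z 45.42 panel z 35.4
wrist (40, 54) 1419 cover z 45.25 panel z 35.36
```

Flange is 10.0 mm above the panel at both ends (fully home), with 15 N against a firm stop. Lift off straight up.

>>> apply_moves:
  steps: [0, -0.13, 0, -0.5, 0, 0, 0, 0, -0.38, 0, -1.5, 0, 0, 0, 0, -0.9, 0, -3.5, 0, 0, 0, 0, -1.4, 0, -5.5, 0, 0, 0, 0, -1.9, 0, -7.5, 0, 0, 0, 0, -2.4, 0, -9.1, 0, 0, 0, 0, -2.4, 0, -9.1, 0, 0, 0, 0, -2.4, 0, -9.1, 0, 0, 0, 0, -2.4, 0, -9.1, 0, 0, 0, 0, -2.4, 0, -9.1, 0, 0, 0]

```text
t: 20.65
ee_pos: [622.4, -18.0, 215.1]
eef_rot: [180.0, 14.9, 21.1]
ft_force: [0.3, 0.2, -3.1]
width: 21.8
```

```bash
python3 - <<'E'
from goal import *
from cov import cov
d=goal(140,cams=("scene","wrist"),tag="r"); cov(d,38,66)
g=pickle.load(open("grip.pkl","rb")); Rt=Ro.from_euler('xyz',g["eef_rot"],degrees=True)
P(g["ee_pos"]+Rs.apply([0,0,90]),Rt,"to pre-seat")
E
```

```text
t 20.75 F [ 0.  -0.5 -2.7] w 21.77359182703696
expected pusher [627.2 -16.4 138.1] [-0.  -0.1 21.2]
scene 702 delta in pusher axes mm/deg [-1.7 -1.4  0.9 -0.1 -0.1  0.5] res 0.55
wrist 5153 delta in pusher axes mm/deg [-1.6  0.2 -0.1 -0.1  0.  -0.1] res 0.32
 shift [-0.03  0.04 -0.19] rot [ 0.  -0.1 -0. ] from [622.8 -18.  215.5] [180.   14.8  21.1]
scene (-54, -40) 72 cover z 46.76 panel z 36.6
scene (-40, -28) 63 cover z 46.91 panel z 36.55
scene (-15, 15) 177 cover z 46.75 panel z 36.52
scene (28, 40) 72 cover z 46.6 panel z 36.53
scene (40, 54) 129 cover z 46.3 panel z 36.28
wrist (-15, 15) 1271 cover z 45.47 panel z 35.38
wrist (28, 40) 603 cover z 45.51 panel z 35.43
wrist (40, 54) 767 cover z 45.32 panel z 35.38
to pre-seat shift [ -5.17 -40.12   4.56] rot [-1.3 34.2 28.9] from [622.8 -18.  215.5] [180.   14.8  21.1]
```

View pics/r_scene.png

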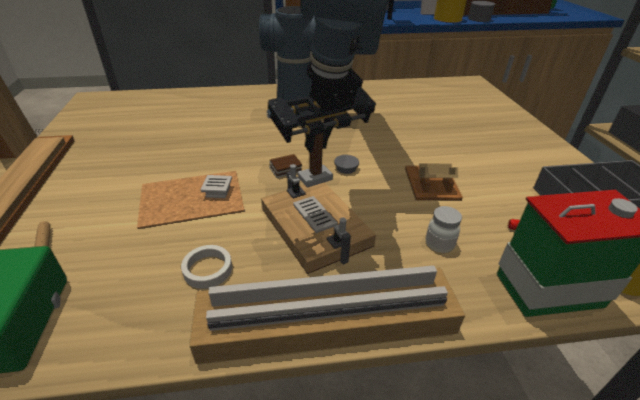

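Cover stays home; the pusher's pose in the hand is unchanged from before pressing. Carry it back.

>>> apply_moves:
  steps: [0, -0.5, -3.5, 0, -0.1, 2.5, 2, 0, -1, -7.5, 0, -0.3, 6, 5, 0, -1.6, -12, 0.2, -0.4, 10, 8.4, 0, -2.1, -16, 0.4, -0.5, 13.5, 11.5, 0, -2.6, -20, 0.9, -0.6, 17, 14.5, 0, -3.1, -24, 1.4, -0.8, 20.5, 17.3, 0, -3.6, -28, 2, -0.9, 24, 20.2, 0, -4.1, -32, 2.7, -1, 27.5, 23.2, 0, -4.7, -36, 3.5, -1.2, 31, 26, 0, -5.2, -40, 4.4, -1.3, 34.2, 28.9]

```text
t: 21.75
ee_pos: [424.0, 325.4, 187.3]
eef_rot: [179.6, -19.4, -6.8]
ft_force: [0.8, -0.9, -4.4]
width: 21.8
```

```bash
cat > ret.py <<'E'
from goal import *
def ret(tag,lift,dp=(0,0,0),cams=("scene","top")):
    d=hand(tag,list(cams)) if cams else None
    g=pickle.load(open("grip.pkl","rb")); Rt=Ro.from_euler('xyz',g["eef_rot"],degrees=True)
    P(g["ee_pos"]+Rs.apply(np.array(dp)+[0,0,lift]),Rt,"ret"); return d
E
python3 - <<'E'
from ret import *
ret("s",90)
print(manip.state()["joints"].round(1))
E
```

```text
t 21.85 F [ 0.  -0.7 -4.5] w 21.876113144482666
expected pusher [467.6 321.3 124.3] [ -0.6 -34.   -6.1]
scene 431 delta in pusher axes mm/deg [ 3.2 -2.7  0.4 -0.3  0.  -0.8] res 0.72
top 764 delta in pusher axes mm/deg [-3.3  1.7 -0.3 -0.1  0.8 -0.5] res 0.52
ret shift [-0.15 -0.68  0.09] rot [0.2 1.  1. ] from [420.9 327.1 185.9] [179.5 -19.1  -6.3]
[ 32.9  23.1 107.3 -20.9  36.8 144.8]
```

>>> apply_moves:
  steps: [0, -0.15, -0.7, 0.1, 0.2, 1, 1, 0, -0.15, -0.7, 0.1, 0.2, 1, 1, 0, -0.15, -0.7, 0.1, 0.2, 1, 1, 0, -0.15, -0.7, 0.1, 0.2, 1, 1, 0, -0.15, -0.7, 0.1, 0.2, 1, 1, 0, -0.15, -0.7, 0.1, 0.2, 1, 1, 0, -0.15, -0.7, 0.1, 0.2, 1, 1, 0, -0.15, -0.7, 0.1, 0.2, 1, 1, 0, -0.15, -0.7, 0.1, 0.2, 1, 1, 0, -0.15, -0.7, 0.1, 0.2, 1, 1]

```text
t: 22.85
ee_pos: [420.6, 334.1, 184.4]
eef_rot: [-179.9, -20.1, -7.4]
ft_force: [0.7, 0.6, -4.5]
width: 21.6
```

```bash
python3 - <<'E'
from ret import *
ret("t",90)
ret("t",30,cams=())
E
```

```text
t 22.95 F [ 0.5  0.6 -4. ] w 21.649593356502873
expected pusher [468.3 328.1 123.6] [  0.1 -35.   -7.4]
scene 433 delta in pusher axes mm/deg [-2.4 -0.9  0.6  0.2  1.3  0.4] res 0.86
top 771 delta in pusher axes mm/deg [-2.1 -0.3 -0.8 -0.2  0.6 -0.3] res 0.5
ret shift [ 0.01  0.03 -0.01] rot [-0. -0. -0.] from [420.5 334.2 184.4] [-180.   -20.1   -7.4]
ret shift [1.55 0.03 5.79] rot [-0. -0. -0.] from [420.5 334.2 184.4] [-180.   -20.1   -7.4]
```

Against the pre-press check, the foot swung about 1.1° in the grip (−1.9 mm at the foot). I'll compensate for that turn while going down.

```bash
cat > ret2.py <<'E'
from goal import *
def tgt(lift,ang=1.1,dp=(0,0,0)):
    g=pickle.load(open("grip.pkl","rb")); Rt=Ro.from_euler('xyz',g["eef_rot"],degrees=True)
    gp=g["ee_pos"]-19*Rt.as_matrix()[:,2]
    R2=Rt*Ro.from_rotvec([0,ang,0],degrees=True)
    return gp+19*R2.as_matrix()[:,2]+Rs.apply(np.array(dp)+[0,0,lift]),R2
E
python3 - <<'E'
from ret2 import *
P(*tgt(40))
E
```

```text
shift [1.33 0.03 4.82] rot [-0.   1.1 -0. ] from [420.5 334.2 184.4] [-180.   -20.1   -7.4]
```

>>> apply_moves:
  steps: [0, 0.3, 0, 1, 0, 0.3, 0, 0, 0.6, 0, 2, 0, 0.6, 0, 0, 0.9, 0, 3.2, 0, 0.9, 0, 0, 1.1, 0, 4, 0, 1.1, 0, 0, 1.3, 0, 4.8, 0, 1.1, 0, 0, 1.3, 0, 4.8, 0, 1.1, 0, 0, 1.3, 0, 4.8, 0, 1.1, 0, 0, 1.3, 0, 4.8, 0, 1.1, 0, 0, 1.3, 0, 4.8, 0, 1.1, 0, 0, 1.3, 0, 4.8, 0, 1.1, 0]

```text
t: 23.95
ee_pos: [449.0, 330.7, 144.2]
eef_rot: [-179.9, -21.2, -7.4]
ft_force: [-0.0, 0.4, -4.0]
width: 22.0
```

```bash
python3 - <<'E'
from ret2 import *
d=hand("u",["top","scene","wrist"])
P(*tgt(40),"now");P(*tgt(10),"10");P(*tgt(0),"0")
I=d["scene"]["color"][110:210,390:490,::-1];J=d["top"]["color"][180:280,130:230,::-1]
cv2.imwrite("pics/u_z.png",np.hstack([cv2.resize(x,(400,400),interpolation=cv2.INTER_CUBIC) for x in (I,J)]))
E
```

```text
t 24.1 F [ 0.2 -0.4 -3.3] w 21.783767883335827
expected pusher [498.  324.4  84.3] [  0.1 -36.1  -7.4]
top 668 delta in pusher axes mm/deg [-2.2  0.  -0.5  0.1  1.   0.2] res 0.57
scene 410 delta in pusher axes mm/deg [-1.8 -1.3 -0.1 -0.3  0.   1.2] res 0.84
wrist 5096 delta in pusher axes mm/deg [-4.   0.7  0.3 -0.   0.9  0. ] res 0.32
now shift [0.02 0.04 0.05] rot [-0.1 -0.  -0. ] from [449.  330.6 144. ] [-179.9  -21.2   -7.4]
10 shift [0.73 0.04 2.96] rot [-0.1 -0.  -0. ] from [449.  330.6 144. ] [-179.9  -21.2   -7.4]
0 shift [0.97 0.04 3.93] rot [-0.1 -0.  -0. ] from [449.  330.6 144. ] [-179.9  -21.2   -7.4]
```

View pics/u_z.png

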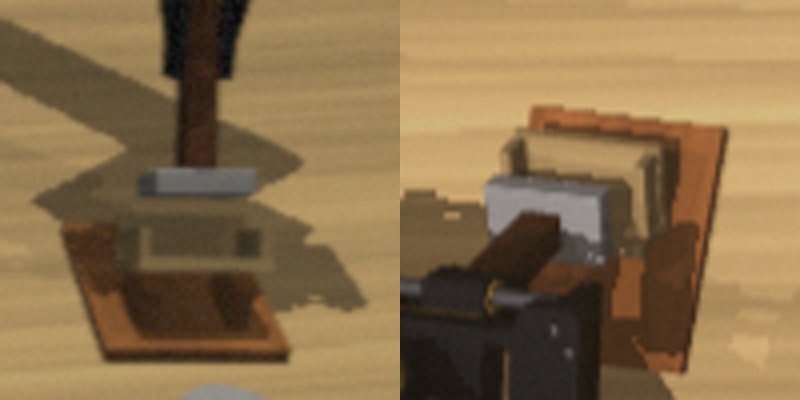

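With the turn taken out, the pusher is on the seat axis to within 0.5 mm. Slide down along it.

>>> apply_moves:
  steps: [0, 0.15, 0.03, 0.6, 0, 0, 0, 0, 0.3, 0.03, 1.2, 0, 0, 0, 0, 0.45, 0.03, 1.8, 0, 0, 0, 0, 0.57, 0.03, 2.3, 0, 0, 0, 0, 0.68, 0.03, 2.8, 0, 0, 0, 0, 0.77, 0.03, 3.15, 0, 0, 0, 0, 0.85, 0.03, 3.45, 0, 0, 0, 0, 0.9, 0.03, 3.65, 0, 0, 0, 0, 0.92, 0.03, 3.75, 0, 0, 0, 0, 0.92, 0.03, 3.75, 0, 0, 0]

```text
t: 25.1
ee_pos: [471.1, 327.6, 112.4]
eef_rot: [-179.9, -21.2, -7.4]
ft_force: [1.0, 0.1, -5.6]
width: 22.3
```

```bash
python3 - <<'E'
from ret2 import *
d=hand("v",["top","scene"])
P(*tgt(0),"0"); print(manip.state()["ft_torque"])
E
```

```text
t 25.2 F [ 1.2 -0.2 -4.3] w 21.7458769949754
expected pusher [520.  321.3  52.7] [  0.1 -36.2  -7.4]
top 915 delta in pusher axes mm/deg [-1.8 -0.1 -1.  -0.2  1.2 -0.2] res 1.1
scene 605 delta in pusher axes mm/deg [-1.7 -0.4 -2.4  0.4  1.4 -0.6] res 1.88
0 shift [0.04 0.01 0.19] rot [-0.1 -0.1 -0. ] from [471.  327.6 112.5] [-179.9  -21.2   -7.4]
[ 0.05108047  0.49682618 -0.00491085]
```

>>> apply_moves:
  steps: [0, 0.01, 0, 0.05, 0, 0, 0, 0, 0.02, 0, 0.1, 0, 0, 0, 0, 0.03, 0, 0.14, 0, 0, 0, 0, 0.04, 0, 0.17, 0, 0, 0, 0, 0.05, 0, 0.2, 0, 0, 0, 0, 0.05, 0, 0.22, 0, 0, 0, 0, 0.05, 0, 0.22, 0, 0, 0, 0, 0.05, 0, 0.22, 0, 0, 0, 0, 0.05, 0, 0.22, 0, 0, 0, 0, 0.05, 0, 0.22, 0, 0, 0]

```text
t: 26.2
ee_pos: [472.1, 327.5, 111.1]
eef_rot: [-179.9, -21.3, -7.4]
ft_force: [-4.1, 0.6, 4.9]
width: 21.5
```

```bash
python3 - <<'E'
from ret2 import *
d=hand("w",["top","scene"])
P(*tgt(0),"0"); print(manip.state()["ft_torque"])
I=d["scene"]["color"][110:210,390:490,::-1];J=d["top"]["color"][180:280,130:230,::-1]
cv2.imwrite("pics/w_z.png",np.hstack([cv2.resize(x,(400,400),interpolation=cv2.INTER_CUBIC) for x in (I,J)]))
E
```

```text
t 26.3 F [-5.   1.6  5.5] w 21.967781002864783
expected pusher [521.1 321.3  51.3] [  0.1 -36.2  -7.4]
top 903 delta in pusher axes mm/deg [-1.7 -0.1 -0.6 -0.1  1.1 -0. ] res 1.16
scene 613 delta in pusher axes mm/deg [-1.6 -0.2 -2.5  1.   0.4  0.3] res 1.9
0 shift [-0.    0.02  0.02] rot [-0.1 -0.1 -0. ] from [472.1 327.6 111. ] [-179.9  -21.3   -7.4]
[ 0.04027109  0.88621146 -0.10587382]
```

View pics/w_z.png

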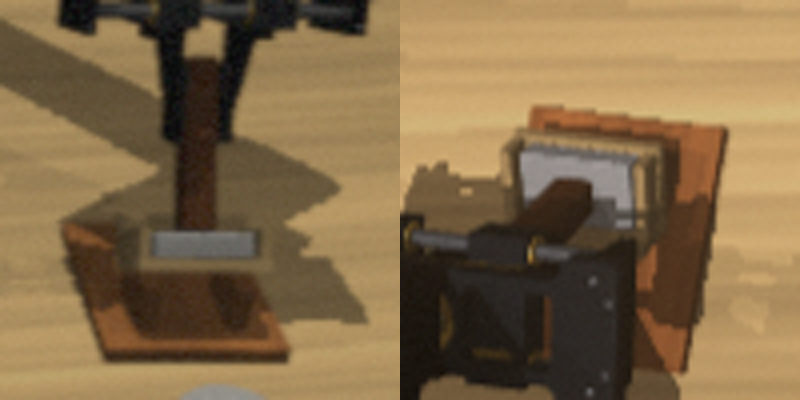

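The foot is bedded on the ledge between the cheeks (both crops). Release and back out along the handle.

>>> apply_moves:
  steps: [0.3, 0, 0, 0, 0, 0, 0, 0.5, 0, 0, 0, 0, 0, 0, 1, 0, 0, 0, 0, 0, 0, 1, 0, 0, 0, 0, 0, 0, 1, 0, 0, 0, 0, 0, 0, 1, 0, 0, 0, 0, 0, 0, 1, -0.5, 0, -2, 0, 0, 0, 1, -1.2, 0, -5, 0, 0, 0, 1, -1.9, 0, -7.8, 0, 0, 0, 1, -2.2, 0, -9, 0, 0, 0]

```text
t: 27.3
ee_pos: [418.8, 334.7, 188.7]
eef_rot: [-179.8, -21.4, -7.3]
ft_force: [0.6, -0.7, 0.1]
width: 84.9
```

>>> apply_moves:
  steps: [1, -0.5, 0, -2, 0, 0, 0, 1, -1, 0, -4, 0, 0, 0, 1, -1.5, 0, -6, 0, 0, 0, 1, -1.5, 0, -6, 0, 0, 0, 1, -1.5, 0, -6, 0, 0, 0, 1, -1.5, 0, -6, 0, 0, 0, 1, -1.5, 0, -6, 0, 0, 0, 1, -1.5, 0, -6, 0, 0, 0, 1, -1.5, 0, -6, 0, 0, 0, 1, -1.5, 0, -6, 0, 0, 0]

```text
t: 28.3
ee_pos: [383.3, 339.0, 238.8]
eef_rot: [-179.8, -21.3, -7.3]
ft_force: [-0.2, 0.7, 0.7]
width: 86.8
```

```bash
python3 - <<'E'
from look import *
from cov import cov
import pickle
d=look("x",["top","scene"]); s=manip.state(); print(s["t"],s["ee_pos"],s["ft_force"],s["width"])
cov(d,38,66)
seat=np.array([519.5,321.2,50]);Rs=seatR(-7.3)
for tag in ("a","x"):
    e=pickle.load(open(tag+".pkl","rb"))
    for c in ("top","scene"):
        C=cloud(e[c]).reshape(-1,3);col=e[c]["color"].reshape(-1,3).astype(int);L=Rs.inv().apply(C-seat)
        m=(sdpusher(L)<8)&((L[:,2]>40)|((L[:,2]>11)&(col.max(1)-col.min(1)<25)&(abs(L[:,1])<31)))&(L[:,2]<140)
        q=C[m];f=lambda v: sdpusher((Rs*Ro.from_rotvec(v[3:],degrees=True)).inv().apply(q-seat-Rs.apply(v[:3])))
        r=least_squares(f,np.zeros(6),loss="soft_l1",f_scale=1.5);print(tag,c,m.sum(),r.x.round(2),np.median(abs(f(r.x))).round(2))
# bystander change check, scene depth/colour diff
a=pickle.load(open("a.pkl","rb"))
for c in ("top","scene"):
    A=cloud(a[c]);B=cloud(d[c]);
    dz=(abs(A[...,2]-B[...,2])>8)&(A[...,2]<170)&(B[...,2]<170)&(A[...,2]>-10)&(A[...,0]>330)&(A[...,0]<850)
    n,l,st,ce=cv2.connectedComponentsWithStats(dz.astype(np.uint8))
    print(c,[(st[i][4],ce[i].round(0).tolist()) for i in range(1,n) if st[i][4]>25])
E
```

```text
28.4 [383.22220757 339.06129482 238.99280305] [-0.23720258  0.79455226 -0.27912535] 86.85968794096499
top (-54, -40) 118 cover z 46.03 panel z 36.09
top (-40, -28) 97 cover z 46.1 panel z 36.1
top (-15, 15) 241 cover z 46.29 panel z 36.21
top (28, 40) 97 cover z 46.16 panel z 36.09
top (40, 54) 105 cover z 46.02 panel z 36.14
scene (-54, -40) 65 cover z 46.93 panel z 36.56
scene (-40, -28) 70 cover z 46.83 panel z 36.57
scene (-15, 15) 180 cover z 46.68 panel z 36.65
scene (28, 40) 71 cover z 46.71 panel z 36.56
scene (40, 54) 129 cover z 45.98 panel z 36.32
a top 783 [-0.04 -0.43 -0.72 -0.27 -0.28 -0.04] 0.6
a scene 419 [-0.93 -1.17 -0.22 -0.07  0.24  0.62] 0.84
x top 802 [-0.14  0.05 -0.83 -0.13 -0.22 -0.03] 0.54
x scene 423 [-0.38 -0.93 -0.35 -0.18  0.06 -0.33] 0.8
top [(np.int32(987), [321.0, 179.0]), (np.int32(1166), [479.0, 237.0])]
scene [(np.int32(676), [159.0, 192.0]), (np.int32(757), [315.0, 213.0])]
```

View pics/x_scene.png

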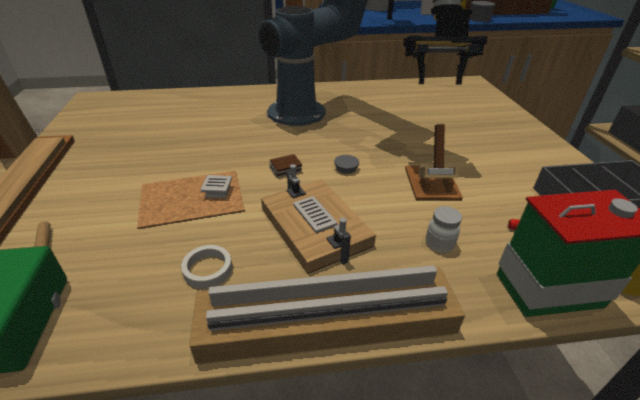

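View pics/x_top.png

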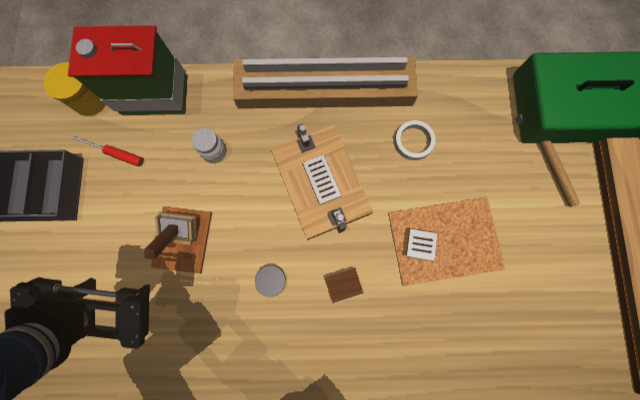

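The cover lies flat in the panel (top view (321,180)), the pusher is back in its rest (180,235), and the only depth changes are the cover's old and new places. Handing in.

```bash
python3 -c "
from workcell import workorder
print(workorder.job_done())"
```

```text
the job is handed in; nothing more can be done
None
```

The vent cover is fitted and snapped fully home, and the pusher is back in its rest. I handed the job in at about 28 s.

- **What I did:** I set the cover in the mouth of the cut-out and released it; it sat level on the catches, 15 mm up. Then I pressed it straight down with the pusher to a firm stop at about 15 N, slid the pusher back into its rest and drew the open gripper clear.
- **Cover:** in the top view its face is about 10 mm above the panel from end to end, so the flange lies flat. The scene camera agrees, within about 0.5 mm.
- **Pusher:** it is back within about 0.6 mm and 1° of where it started.
- **Everything else:** comparing depth images from before and after, the only changes are at the cover's old and new places.
- **Things that disagreed:**
  - The wrist camera read 1–2 mm off the other two, as its calibration allows.
  - Gripping in line with the handle would have passed joint 6's range, so I gripped at 15° to it.
  - After pressing, the pusher had swung about 1.1° in the grip, and I corrected for that before seating it.

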